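Load latch bolts into the finishing carrier and scan the batch label

TASK

Take every brass latch bolt from the blue pocket tray and lay it down in the aluminium finishing carrier, one to a nest, flat in the nest with its black nose towards the red-striped edge. When all are loaded, pick up the scanner and hold it squarely in front of the striped label, its window about 10 cm from the label and its beam on the label's middle, steady for two seconds; then lay the scanner back down flat in its rest, and leave the other things on the bench alone.

Things in the scene. Friction and masses are not known exactly. Their poses are not given: they have to be found in the camera images.
- tray: blue plastic pocket tray, fixed, 138 (its x) x 204 (its y), 2 x 3 square pockets of 60 x 60 at 66 pitch; floor 4 thick, walls 6 thick rising to 8 above the bench; origin: centre of its underside, z up. Each latch starts in a pocket of its own, at any yaw; pockets may be empty
- carrier: aluminium finishing carrier, fixed, 146 (its x) x 182 (its y) with 2 x 3 oblong nests, each 52 long (carrier x) x 24 wide (carrier y) and 4 deep, floor 4 above the bench, top at 8; nest centres at carrier x = -33 and +33, y = -58, 0 and +58; the edge at its +x end has a red stripe. Origin: centre of its underside, z up. It and the tray swap sides from start to start
- latch0: brass latch bolt lying down (may be absent), 60 g: square body 16 x 16, 30 long, with a thinner round black nose of 10 dia x 14 at one end, 44 long in all; any of its four long faces may be up. Origin: middle of its whole length on its axis, 8 above what it lies on; +x runs to the nose; body from x = -22 to +8 (grip at x = -7), nose from +8 to +22
- nose0 (a point): tip of latch 0's black nose
- latch1: brass latch bolt lying down (may be absent), 60 g: square body 16 x 16, 30 long, with a thinner round black nose of 10 dia x 14 at one end, 44 long in all; any of its four long faces may be up. Origin: middle of its whole length on its axis, 8 above what it lies on; +x runs to the nose; body from x = -22 to +8 (grip at x = -7), nose from +8 to +22
- nose1 (a point): tip of latch 1's black nose
- latch2: brass latch bolt lying down (may be absent), 60 g: square body 16 x 16, 30 long, with a thinner round black nose of 10 dia x 14 at one end, 44 long in all; any of its four long faces may be up. Origin: middle of its whole length on its axis, 8 above what it lies on; +x runs to the nose; body from x = -22 to +8 (grip at x = -7), nose from +8 to +22
- nose2 (a point): tip of latch 2's black nose
- latch3: brass latch bolt lying down (may be absent), 60 g: square body 16 x 16, 30 long, with a thinner round black nose of 10 dia x 14 at one end, 44 long in all; any of its four long faces may be up. Origin: middle of its whole length on its axis, 8 above what it lies on; +x runs to the nose; body from x = -22 to +8 (grip at x = -7), nose from +8 to +22
- nose3 (a point): tip of latch 3's black nose
- latch4: brass latch bolt lying down (may be absent), 60 g: square body 16 x 16, 30 long, with a thinner round black nose of 10 dia x 14 at one end, 44 long in all; any of its four long faces may be up. Origin: middle of its whole length on its axis, 8 above what it lies on; +x runs to the nose; body from x = -22 to +8 (grip at x = -7), nose from +8 to +22
- nose4 (a point): tip of latch 4's black nose
- latch5: brass latch bolt lying down (may be absent), 60 g: square body 16 x 16, 30 long, with a thinner round black nose of 10 dia x 14 at one end, 44 long in all; any of its four long faces may be up. Origin: middle of its whole length on its axis, 8 above what it lies on; +x runs to the nose; body from x = -22 to +8 (grip at x = -7), nose from +8 to +22
- nose5 (a point): tip of latch 5's black nose
- scanner: hand-held label scanner, a square bar 150 x 32 x 32, 0.1 to 0.25 kg, yellow with a black front end (35 long) and a red window in its front face; works by itself, any long face up. Origin: its centre; +x points along its beam, out of the window (at x = +75)
- focus (a point): the point on the beam 100 mm in front of the scanner's window (scanner x = +175)
- rest: scanner's rest, a fixed shallow grey tray, outside 172 (its x) x 52, inside 160 x 40; rubber floor 4 thick, lips 6 thick rising to 9 above the bench. Origin: centre of underside, z up; the scanner starts lying in it, beam along the rest's +x
- stand: fixed label stand, 90 wide, 130 high, its base reaching 45 behind and 25 in front of its origin, with an upright plate 90 x 80 leaning back 15 degrees; origin: on the bench below the plate, z up, +x points out of the labelled face (away from the robot)
- label (a point): centre of the striped white label 70 x 50 on the stand's plate, 90 above the bench
- screwdriver: bystander: screwdriver lying down; origin at or near its foot; leave alone
- bush: bystander: steel ring 44 dia x 25 high; origin at or near its foot; leave alone
- catch: bystander: small finished brass catch, 50 x 30 x 30; origin at or near its foot; leave alone
Mind the look-alikes: they are no part of the job. Of the things like the carrier, leave any that is brown; of the rest the smaller one is meant.

How it is judged:
By the outcome, as a careful person would: the job done as asked, in the order asked, and still so for the second after the job is handed in, with the robot touching nothing.
Of latch0, latch1, latch2, latch3, latch4, latch5 only 4 to 6 are there at a start; the rules pass over those that are not, and their reading is None.
At some moment in a run one of latch0, latch1, latch2, latch3, latch4, latch5, scanner may be knocked a few centimetres aside while the robot is not near it.
Once in a run the grip may slacken for a moment while it holds something.
It also fails if it takes over 210 s, if anything falls off the work surface, if the arm or the gripper's body presses on something with over 40 N, if the wrist force passes 120 N, or if a joint passes its speed limit or range.

ROBOT

A 6-joint arm with a two-finger parallel gripper is mounted at the origin on the work surface. World frame = base frame: x ahead of the robot, y to its left, z up, the work surface at z = 0. Lengths are in mm, angles in rad, forces in N, time in s.
With the tool pointing down it reaches from about 300 to 775 mm from the base axis. Payload 14.6 kg.
Tool frame: the origin (TCP) lies midway between the tips of the shut fingers; the grasp point (between the pads) lies 19 mm behind it (manip.grasp_offset is the distance from the TCP to the grasp point, in mm); z points along the fingers, y is the line along which they close (so a half turn about z gives the same grasp; the last joint's range is limited). The gripper opens to 94 mm and grips with 3 to 60 N. Pads are 16 mm wide; open, the fingers measure 119 mm over their backs; the gripper's body (75 mm by 177 mm) begins 78 mm behind the grasp point.
Start: joints at [1.053, 0.3, 1.521, -0, 1.321, -0.067], TCP at [239.623, 495.045, 205.446] pointing down, gripper open.
Joint ranges: [-3.03, 3.03], [-0.79, 2.21], [0.23, 2.52], [-1.04, 4.18], [0, 3.07], [-2.55, 2.55]. Speed limits (rad/s): [2.22, 2.22, 2.57, 3.14, 3.14, 3.14].

INTERFACE

Orientations are given as [roll, pitch, yaw] about the fixed x, y, z axes, in that order (R = Rz(yaw) Ry(pitch) Rx(roll)).
In Python, from cell import manip, viewer gives the robot as it stands. The module is installed in compiled form; this text tells all that it offers.
- The arm moves only by the tool move_arm, never from a script. Its argument "moves" is a list of rows, each a list of 4 numbers: the shift along the tool's x, y, z in m, then the turn about the tool's z in rad. A call has 1 to 12 rows; each row is the pose to reach, as a shift and turn from the pose commanded when the call began, along the tool's axes at that moment; what a row does not reach only later rows make up. A row lasts 1/10 s, in which the tool goes at most 50 mm and 8.59 degrees, less where a joint would pass 70% of its speed; a pose out of reach is approached as far as the arm can. A call with a gripper value outside its range is refused whole. "jaw" is the finger opening in m, from 0 to 0.094, set as the call begins (left out, the last holds). The fingers move at their own pace and stop on an object; "squeeze" is the grip in N (left out, the last holds). Time passes only in rows, so rows that repeat a pose let the fingers close. It gives the time, the measured TCP pose, the force, the opening and the grip force at its end, in the units of the state.
- manip.read_state(): the state, without advancing time (a new reading comes with each control period).
- viewer.camera(name): name is "side" or "top"; returns a dict with "frame" (400x640x3 uint8, blue, green, red), "z_map" (400x640 float32, mm along the optical axis (not along the pixel's ray), 0 where there is no reading), "fx", "fy", "cx", "cy" (pixels), "D" ([k1, k2, p1, p2, k3] as OpenCV has them; the pictures are not rectified), "origin" and "orientation" of the camera in the world. Camera axes: x right, y down, z forward; pixel columns grow to the right and rows downward; lengths in mm; the calibration is good to about 2 mm. A picture is of the moment at which its call begins.
- manip.sign_off(): hands the job in; it is judged then, once.
The state is a dict: "clock": time; "joints": joint angles; "qd": joint speeds; "effort": joint torques, N m; "eef_pos": TCP position; "eef_rot": TCP orientation; "wrist_force": force on the tool from outside, world axes, zero at the start; "moment": the same for the moment, N m; "finger_gap": finger opening in mm; "finger_force": force on a finger pad.
Only numpy, scipy, OpenCV 4.12 (cv2) and the standard library are available. Lean on these libraries where they do the work, as an engineer would, in place of code of your own. Each camera call takes 0.05 s, during which the arm holds its last target. There are 200 camera calls.

## Working session

There is one attempt and no reset: what is moved stays moved. The work goes in short steps, Python scripts to look and compute and a tool call to move; the robot and the scene stay as the last step left them, time stands still between calls to the robot, and variables do not carry over. Pictures are saved under pics/ and viewed, at most 14 in all, crops included, and the job is handed in when it is done.

Besides the shell and the picture viewer there is one more tool, called after "Call:" as a command line: name --pt "numbers of a row" for each row, then --argument value for the rest. move_arm: Moves the arm, as the interface text tells. Its arguments: {"type":"object","properties":{"moves":{"type":"array"},"jaw":{"type":"number"},"squeeze":{"type":"number"}},"required":["moves"]}

```bash
mkdir -p pics; ls; cat > h.py <<'E'
import numpy as np, cv2
from cell import manip, viewer
from scipy.spatial.transform import Rotation as R
def shot(name,png=None):
    c=viewer.camera(name)
    if png: cv2.imwrite('pics/'+png,c['frame'])
    np.save('last_%s.npy'%name,c,allow_pickle=True)
    return c
def load(name): return np.load('last_%s.npy'%name,allow_pickle=True).item()
def rot(c):
    o=np.array(c['orientation'],float)
    return o if o.shape==(3,3) else R.from_euler('xyz',o).as_matrix()
def rays(c,px):
    K=np.array([[c['fx'],0,c['cx']],[0,c['fy'],c['cy']],[0,0,1.]])
    n=cv2.undistortPoints(np.array(px,float).reshape(-1,1,2),K,np.array(c['D'],float)).reshape(-1,2)
    return np.c_[n,np.ones(len(n))]
def onplane(c,px,z):
    d=rays(c,px)@rot(c).T; o=np.array(c['origin'],float)
    return o+d*((z-o[2])/d[:,2])[:,None]
def depth(c,px):
    px=np.array(px,float).reshape(-1,2); d=rays(c,px)
    z=np.array([c['z_map'][int(round(v)),int(round(u))] for u,v in px])
    return np.array(c['origin'])+(d*z[:,None])@rot(c).T
E
python3 - <<'E'
from h import *
for n in('top','side'):
    c=shot(n,n+'0.png'); print(n,{k:c[k] for k in c if k not in('frame','z_map')})
print(manip.read_state())
E
```

```text
pics
top {'fx': 456.0006492194547, 'fy': 456.0006492194547, 'cx': 320.2919645695371, 'cy': 205.74694714004139, 'D': array([-0.11502856,  0.        ,  0.        ,  0.        ,  0.        ]), 'origin': array([ 346.17084987,  -11.30943059, 1203.85786217]), 'orientation': array([-3.05261702e+00,  2.41789561e-03, -1.57521222e+00])}
side {'fx': 395.37368633627847, 'fy': 395.37368633627847, 'cx': 319.245604748952, 'cy': 204.15707294687553, 'D': array([-0.03802753,  0.        ,  0.        ,  0.        ,  0.        ]), 'origin': array([ 227.04684704, -648.73024069,  678.84510936]), 'orientation': array([-2.29571106, -0.002586  , -0.3521772 ])}
{'clock': 0.1, 'joints': array([ 1.05344351e+00,  3.00398291e-01,  1.52150659e+00,  1.65397498e-06,
        1.32070209e+00, -6.65874772e-02]), 'qd': array([-0.00022717,  0.00143679, -0.00135285,  0.0008314 , -0.00036705,
       -0.00158683]), 'effort': array([ 8.56123006e-04, -5.32641935e+01, -3.53284764e+01,  7.09567009e-02,
        2.34738900e-02, -6.08000937e-05]), 'eef_pos': array([239.49145118, 494.86319134, 204.95777926]), 'eef_rot': array([-3.14058069e+00, -6.90897641e-05,  2.69082687e+00]), 'wrist_force': array([-0.4466326 , -0.74358646, -0.58107932]), 'moment': array([-0.02665643,  0.00863862, -0.02570094]), 'finger_force': 0.0, 'finger_gap': 94.02119397468859}
```

View pics/top0.png

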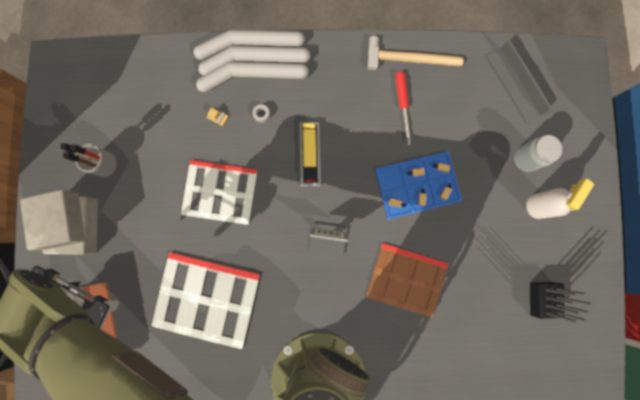

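View pics/side0.png

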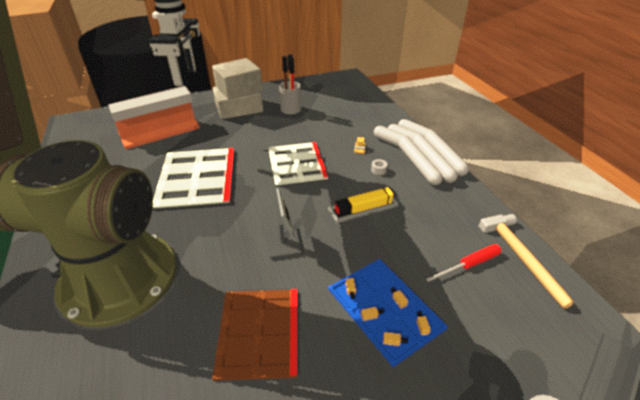

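The top view shows three carrier-like things: a small white one at (218,192), a large white one at (206,300) and a brown one at (408,280). Brown is excluded, and of the white ones the smaller, (218,192), fits. The blue tray is at (418,185) with 5 latches, the scanner at (310,153) with its black end towards the robot, and the stand at (330,233). I'll measure them and confirm the carrier in a crop.

```bash
cat >> h.py <<'E'
def hsv(c): return cv2.cvtColor(c['frame'],cv2.COLOR_BGR2HSV)
def blobs(m,amin):
    return [k for k in cv2.findContours(m.astype(np.uint8)*255,cv2.RETR_EXTERNAL,cv2.CHAIN_APPROX_NONE)[0] if cv2.contourArea(k)>=amin]
def rect(P):
    (x,y),(w,h),a=cv2.minAreaRect(P[:,:2].astype(np.float32)); return np.array([x,y]),(w,h),a
def latches(c,roi,zt=16.0):
    """brass body tops: returns list of (pixel, world centre of body, axis angle to nose)"""
    H=hsv(c); m=(H[...,0]>8)&(H[...,0]<28)&(H[...,1]>90)&(H[...,2]>90)
    u0,v0,u1,v1=roi; mm=np.zeros_like(m); mm[v0:v1,u0:u1]=m[v0:v1,u0:u1]
    return blobs(mm,25)
E
python3 - <<'E'
from h import *
c=load('top'); H=hsv(c)
m=(H[...,0]>100)&(H[...,0]<125)&(H[...,1]>150)
m[:, :350]=0; m[:,480:]=0
k=max(blobs(m,500),key=cv2.contourArea)
print('tray',rect(onplane(c,k.reshape(-1,2),8)))
for nm,(u0,v0,u1,v1) in dict(small=(175,150,265,230),big=(145,245,270,355)).items():
    w=((H[...,1]<60)&(H[...,2]>150))|(((H[...,0]<8)|(H[...,0]>172))&(H[...,1]>150))
    w2=np.zeros_like(w); w2[v0:v1,u0:u1]=w[v0:v1,u0:u1]
    P=np.vstack([k.reshape(-1,2) for k in blobs(w2,15)]); print(nm,rect(onplane(c,P,8)))
    r=(((H[...,0]<8)|(H[...,0]>172))&(H[...,1]>150)); r2=np.zeros_like(r); r2[v0:v1,u0:u1]=r[v0:v1,u0:u1]
    P=np.vstack([k.reshape(-1,2) for k in blobs(r2,15)]); print('  stripe',rect(onplane(c,P,8)))
y=(H[...,0]>18)&(H[...,0]<35)&(H[...,1]>120)&(H[...,2]>100); y[:,:290]=0;y[:,330:]=0;y[:110]=0;y[195:]=0
k=max(blobs(y,50),key=cv2.contourArea); print('scanner yellow',rect(onplane(c,k.reshape(-1,2),36)),depth(c,[[310,145]]))
for k in latches(c,(375,150,465,222)):
    P=onplane(c,k.reshape(-1,2),16); print('latch',k.reshape(-1,2).mean(0),cv2.contourArea(k),rect(P))
a=cv2.resize(c['frame'][135:260,165:295],None,fx=3,fy=3,interpolation=cv2.INTER_CUBIC)
b=cv2.resize(c['frame'][145:225,370:470],None,fx=4,fy=4,interpolation=cv2.INTER_CUBIC)
s=cv2.resize(c['frame'][110:260,280:360],None,fx=3.7,fy=3.7,interpolation=cv2.INTER_CUBIC)[:560]
W=np.zeros((600,800,3),np.uint8); W[:a.shape[0],:a.shape[1]]=a; W[:320,395:795]=b
s=cv2.resize(c['frame'][215:255,300:355],None,fx=5,fy=5,interpolation=cv2.INTER_CUBIC); W[380:580,:275]=s
q=cv2.resize(c['frame'][115:195,285:335],None,fx=3.4,fy=3.4,interpolation=cv2.INTER_CUBIC); W[325:325+q.shape[0],400:400+q.shape[1]]=q
cv2.imwrite('pics/crop0.png',W)
for p in [(320,240),(330,240),(320,232),(330,228),(335,232)]: print(p,depth(c,[p]))
E
```

```text
tray (array([ 508.74536133, -268.95925903]), (133.3476104736328, 199.95169067382812), 13.133856773376465)
small (array([491.12432861, 262.73239136]), (185.9698944091797, 151.27578735351562), 81.39641571044922)
  stripe (array([560.41461182, 252.1206665 ]), (178.58042907714844, 10.448905944824219), 81.09513854980469)
big (array([205.2571106 , 295.93426514]), (250.96023559570312, 202.85939025878906), 76.99150848388672)
  stripe (array([296.52902222, 273.14074707]), (245.71241760253906, 14.041892051696777), 76.46918487548828)
scanner yellow (array([611.26208496,  18.52248573]), (114.65373992919922, 33.883514404296875), 0.007715640123933554) [[609.06682762  17.14062278  38.10991185]]
latch [395.07692308 202.26923077] 44.0 (array([ 459.92459106, -205.929245  ]), (30.736801147460938, 13.400664329528809), 71.2523193359375)
latch [422.         198.92857143] 50.0 (array([ 469.80526733, -276.9541626 ]), (14.827949523925781, 30.208879470825195), 79.1070327758789)
latch [445.6  192.68] 49.5 (array([ 486.01730347, -340.90686035]), (14.248458862304688, 31.44122314453125), 61.72051239013672)
latch [417.74074074 171.7037037 ] 45.5 (array([ 541.99310303, -266.6739502 ]), (29.63222312927246, 13.403205871582031), 89.93334197998047)
latch [442.96153846 167.11538462] 47.0 (array([ 553.92382812, -334.79537964]), (29.963117599487305, 15.150247573852539), 75.91310119628906)
(320, 240) [[362.85732401  -7.73076303   9.06132549]]
(330, 240) [[361.85303889 -32.67476275  72.7678544 ]]
(320, 232) [[380.85937475  -8.09202497 101.53305783]]
(330, 228) [[394.18410883 -34.09569792   7.53228924]]
(335, 232) [[381.43519532 -45.03938874  77.70423584]]
```

View pics/crop0.png

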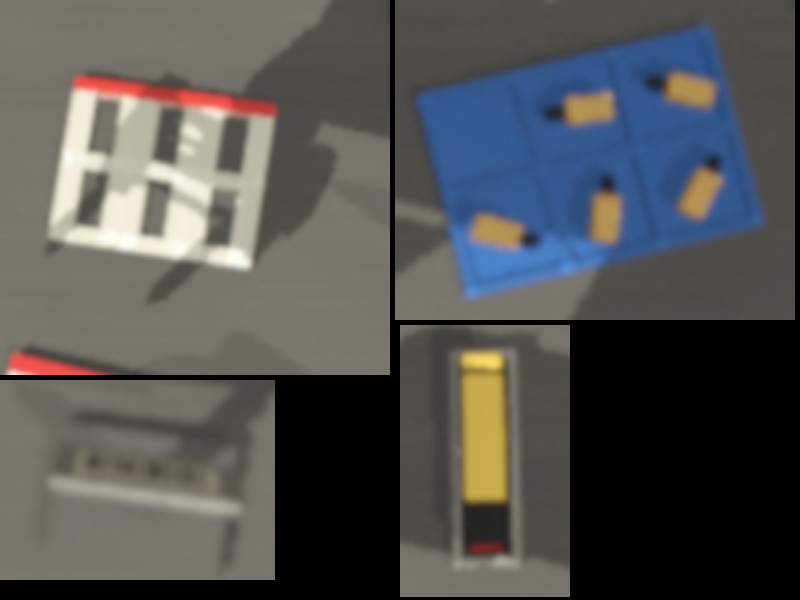

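The crop confirms the carrier: the small white one measures about 146 x 182, with its red stripe towards +x. The tray holds 5 latches with dark noses, and the pocket at crop top-left is empty. The scanner lies in its rest with its red window towards the robot, and the label face is on the far side of the stand. Next I refine the latch poses and plan.

```bash
cat >> h.py <<'E'
def getlatches(c,roi,zt=16.,minA=25):
    """top view: list of dict(px, body xy, ang to nose, nose xy)"""
    u0,v0,u1,v1=roi; S=6
    im=cv2.resize(c['frame'][v0:v1,u0:u1],None,fx=S,fy=S,interpolation=cv2.INTER_CUBIC)
    H=cv2.cvtColor(im,cv2.COLOR_BGR2HSV)
    b=(H[...,0]>8)&(H[...,0]<30)&(H[...,1]>75)&(H[...,2]>80)
    d=im.max(2)<70
    out=[]
    for k in blobs(b,minA*S*S):
        if cv2.contourArea(k)>120*S*S: continue
        q=k.reshape(-1,2)
        pix=lambda p:(np.array(p,float)+.5)/S-.5+[u0,v0]
        ctr,(w,h),a=rect(onplane(c,pix(q),zt)); ang=np.radians(a if w>h else a+90)
        mk=np.zeros(b.shape,np.uint8); cv2.drawContours(mk,[k],-1,255,-1)
        m=cv2.moments(mk,True); cen=np.array([m['m10'],m['m01']])/m['m00']
        ring=(cv2.dilate(mk,np.ones((13*S//2,)*2))>0)&d
        v,u=np.nonzero(ring)
        bw=onplane(c,[pix(cen)],zt)[0,:2]
        N=onplane(c,pix(np.c_[u,v]),zt-8)[:,:2] if len(u) else None
        if N is not None:
            r=np.abs((N-bw)@[np.cos(ang),np.sin(ang)]); p=np.abs((N-bw)@[-np.sin(ang),np.cos(ang)])
            s=(r>13)&(r<34)&(p<9); N=N[s]
            nose=N.mean(0) if len(N)>10 else None
        else: nose=None
        if nose is not None:
            if (nose-bw)@[np.cos(ang),np.sin(ang)]<0: ang+=np.pi
            na=np.arctan2(*(nose-bw)[::-1])
        else: na=None
        out.append(dict(px=pix(cen).round(0),body=bw.round(1),rc=ctr.round(1),wh=(round(max(w,h),1),round(min(w,h),1)),ang=round((ang+np.pi)%(2*np.pi)-np.pi,3),na=None if na is None else round(na,3)))
    return out
CAR=np.array([491.1,262.6]); CY=-0.150
def nest(i,j): # i=+-1 x, j=-1,0,1
    r=np.array([[np.cos(CY),-np.sin(CY)],[np.sin(CY),np.cos(CY)]]); return CAR+r@[33*i,58*j]
def go(x,y,z,yaw,s=None):
    s=s or manip.read_state(); p=s['eef_pos']; y0=s['eef_rot'][2]
    d=np.array([x,y,z])-p; c_,s_=np.cos(y0),np.sin(y0)
    t=(yaw-y0+np.pi)%(2*np.pi)-np.pi
    j6=s['joints'][5]; J1=np.arctan2(y,x)
    return [round(v,4) for v in ((d[0]*c_+d[1]*s_)/1e3,(d[0]*s_-d[1]*c_)/1e3,-d[2]/1e3)]+[round(-t,3)],'j6 end %.2f'%(((J1+np.pi/2-yaw+np.pi)%(2*np.pi))-np.pi)
E
python3 - <<'E'
from h import *
c=load('top')
L=getlatches(c,(375,145,470,222))
for l in L: print(l)
for i in(1,-1):
  for j in(1,0,-1): print(i,j,nest(i,j).round(1))
# stand plate plane fit
pts=np.array([(u,v) for u in range(317,344,2) for v in range(226,240)])
P=depth(c,pts); P=P[(P[:,2]>55)&(P[:,2]<128)]
A=np.c_[P[:,1:],np.ones(len(P))]; w=np.ones(len(P),bool)
for _ in range(5):
    s=np.linalg.lstsq(A[w],P[w,0],rcond=None)[0]; w=abs(A@s-P[:,0])<4
print('plane x=a y+b z+c',s,w.sum(),len(P)); 
H=hsv(c)
# top edge extents: z~130
m=c['z_map']
U=[(u,v) for u in range(300,360) for v in range(225,245)]
Q=depth(c,U); ok=Q[:,2]>110; Q=Q[ok]; print('upper plate',rect(Q),len(Q),Q.min(0),Q.max(0))
E
```

```text
{'px': array([395., 202.]), 'body': array([ 460.2, -205.6]), 'rc': array([ 460.1, -206.6]), 'wh': (32.7, 15.2), 'ang': np.float64(-1.821), 'na': np.float64(-1.791)}
{'px': array([422., 199.]), 'body': array([ 469.6, -276.7]), 'rc': array([ 470.3, -276.8]), 'wh': (33.0, 16.6), 'ang': np.float64(-0.104), 'na': np.float64(-0.162)}
{'px': array([446., 193.]), 'body': array([ 485.4, -340.3]), 'rc': array([ 486.2, -340.8]), 'wh': (34.2, 16.4), 'ang': np.float64(-0.494), 'na': np.float64(-0.537)}
{'px': array([418., 172.]), 'body': array([ 541.2, -267. ]), 'rc': array([ 541. , -266.8]), 'wh': (32.7, 16.3), 'ang': np.float64(1.653), 'na': np.float64(1.64)}
{'px': array([443., 167.]), 'body': array([ 553.9, -335.2]), 'rc': array([ 553.9, -335.3]), 'wh': (32.8, 17.0), 'ang': np.float64(1.31), 'na': np.float64(1.258)}
1 1 [532.4 315. ]
1 0 [523.7 257.7]
1 -1 [515.1 200.3]
-1 1 [467.1 324.9]
-1 0 [458.5 267.5]
-1 -1 [449.8 210.2]
plane x=a y+b z+c [ 1.57471072e-01 -2.87582186e-01  4.10760572e+02] 102 109
upper plate (array([360.81497192, -27.60175323]), (88.19557189941406, 32.22154235839844), 84.60623931884766) 155 [346.17084987 -72.36593598 110.11923138] [ 380.68307725   15.37338272 1203.85786217]
```

```bash
python3 - <<'E'
s=open('h.py').read()
i=s.index("    j6=s['joints'][5]"); s=s[:i]+"""    j=s['joints']; return [round(v,4) for v in ((d[0]*c_+d[1]*s_)/1e3,(d[0]*s_-d[1]*c_)/1e3,-d[2]/1e3)]+[round(-t,3)],'j6 end %.2f'%(j[5]+np.arctan2(y,x)-j[0]-t)
"""
s=s.replace("zt=16.,minA","zt=20.,minA")
open('h.py','w').write(s)
E
python3 - <<'E'
from h import *
for l in getlatches(load('top'),(375,145,470,222)): print(l['px'],l['body'],l['rc'],l['ang'],l['na'])
print(go(459.7,-205.2,180,1.34))
E
```

```text
[395. 202.] [ 459.8 -204.9] [ 459.7 -205.9] -1.821 -1.791
[422. 199.] [ 469.1 -275.8] [ 469.9 -275.9] -0.104 -0.162
[446. 193.] [ 484.9 -339.2] [ 485.8 -339.7] -0.494 -0.537
[418. 172.] [ 540.6 -266.1] [ 540.4 -265.9] 1.653 1.64
[443. 167.] [ 553.2 -334.2] [ 553.2 -334.2] 1.31 1.257
([np.float64(-0.5032), np.float64(-0.5342), np.float64(0.025), np.float64(1.351)], 'j6 end -0.19')
```

Call:
move_arm --pt "-0.503 -0.534 0.025 1.35" --pt "-0.503 -0.534 0.025 1.35" --pt "-0.503 -0.534 0.025 1.35" --pt "-0.503 -0.534 0.025 1.35" --pt "-0.503 -0.534 0.025 1.35" --pt "-0.503 -0.534 0.025 1.35" --pt "-0.503 -0.534 0.025 1.35" --pt "-0.503 -0.534 0.025 1.35" --pt "-0.503 -0.534 0.025 1.35" --pt "-0.503 -0.534 0.025 1.35" --pt "-0.503 -0.534 0.025 1.35" --pt "-0.503 -0.534 0.025 1.35" --jaw 0.04 --squeeze 25

```text
clock: 1.3
eef_pos: [419.6, -79.2, 185.0]
eef_rot: [3.141, -0.0, 1.34]
wrist_force: [1.7, 1.2, 0.1]
finger_gap: 40.1
finger_force: 0.0
```

```bash
python3 - <<'E'
from h import *
print(go(459.7,-205.2,60,1.34),manip.read_state()['eef_pos'])
E
```

```text
([np.float64(-0.1135), np.float64(0.0678), np.float64(0.125), np.float64(0.0)], 'j6 end -0.19') [419.56403797 -79.21471788 184.96287678]
```

Call:
move_arm --pt "-0.1135 0.0678 0.06 0" --pt "-0.1135 0.0678 0.06 0" --pt "-0.1135 0.0678 0.06 0" --pt "-0.1135 0.0678 0.1 0" --pt "-0.1135 0.0678 0.13 0" --pt "-0.1135 0.0678 0.15 0" --pt "-0.1135 0.0678 0.165 0" --pt "-0.1135 0.0678 0.173 0" --pt "-0.1135 0.0678 0.173 0"

```text
clock: 2.2
eef_pos: [459.2, -202.7, 11.2]
eef_rot: [-3.14, -0.0, 1.341]
wrist_force: [-0.6, 0.4, 0.3]
finger_gap: 40.1
finger_force: 0.0
```

Call:
move_arm --pt "0 0 0 0" --pt "0 0 0 0" --pt "0 0 0 0" --pt "0 0 0 0" --pt "0 0 0 0" --pt "0 0 0 0" --jaw 0.008

```text
clock: 2.8
eef_pos: [459.9, -203.1, 12.6]
eef_rot: [3.141, 0.0, 1.341]
wrist_force: [-2.5, -0.0, 6.6]
finger_gap: 15.9
finger_force: 25.0
```

Call:
move_arm --pt "0 0 -0.02 0" --pt "0 0 -0.06 0" --pt "0 0 -0.1 0" --pt "0 0 -0.14 0" --pt "0 0 -0.14 0"

```text
clock: 3.3
eef_pos: [461.5, -203.9, 157.0]
eef_rot: [3.134, 0.002, 1.341]
wrist_force: [0.1, 0.6, -0.5]
finger_gap: 16.0
finger_force: 25.0
```

```bash
python3 - <<'E'
from h import *
x,y=nest(1,-1); print(x,y); a=np.array([-7,0])
yaw=2.99
b=nest(1,-1)+(-7)*np.array([np.cos(CY),np.sin(CY)]); print(b)
print(go(b[0],b[1],150,yaw),manip.read_state()['eef_pos'])
E
```

```text
515.0620338884206 200.3198191080808
[508.14063634 201.36588604]
([np.float64(0.4052), np.float64(-0.0469), np.float64(0.007), np.float64(-1.649)], 'j6 end -1.04') [ 461.48780265 -203.87428584  157.0291062 ]
```

Call:
move_arm --pt "0.405 -0.047 -0.02 -1.649" --pt "0.405 -0.047 -0.02 -1.649" --pt "0.405 -0.047 -0.02 -1.649" --pt "0.405 -0.047 -0.02 -1.649" --pt "0.405 -0.047 -0.02 -1.649" --pt "0.405 -0.047 -0.02 -1.649" --pt "0.405 -0.047 -0.02 -1.649" --pt "0.405 -0.047 -0.02 -1.649" --pt "0.405 -0.047 -0.02 -1.649" --pt "0.405 -0.047 -0.02 -1.649" --pt "0.405 -0.047 -0.02 -1.649" --pt "0.405 -0.047 -0.02 -1.649"

```text
clock: 4.5
eef_pos: [505.9, 202.1, 171.1]
eef_rot: [-3.141, -0.001, 2.993]
wrist_force: [0.1, -0.5, -0.5]
finger_gap: 15.9
finger_force: 25.0
```

```bash
python3 - <<'E'
from h import *
print(go(506.1,201.6,40,2.99),manip.read_state()['eef_pos'],manip.read_state()['finger_gap'])
c=shot('side'); t=shot('top')
for l in getlatches(t,(375,145,470,222)): print(l['px'],l['body'],l['ang'],l['na'])
W=np.zeros((400,800,3),np.uint8)
W[:,:400]=cv2.resize(c['frame'][90:230,230:370],(400,400),interpolation=cv2.INTER_CUBIC)
W[:,400:]=cv2.resize(t['frame'][130:250,170:290],(400,400),interpolation=cv2.INTER_CUBIC)
cv2.imwrite('pics/hold1.png',W)
E
```

```text
([np.float64(-0.0002), np.float64(-0.0005), np.float64(0.1311), np.float64(0.003)], 'j6 end -1.04') [505.9339156  202.14720726 171.08321108] 15.853330917747599
[422. 199.] [ 469.  -275.8] -0.099 -0.163
[446. 193.] [ 484.9 -339.2] -0.494 -0.54
[418. 172.] [ 540.5 -266. ] 1.641 1.641
[443. 167.] [ 553.2 -334.1] 1.325 1.26
```

View pics/hold1.png

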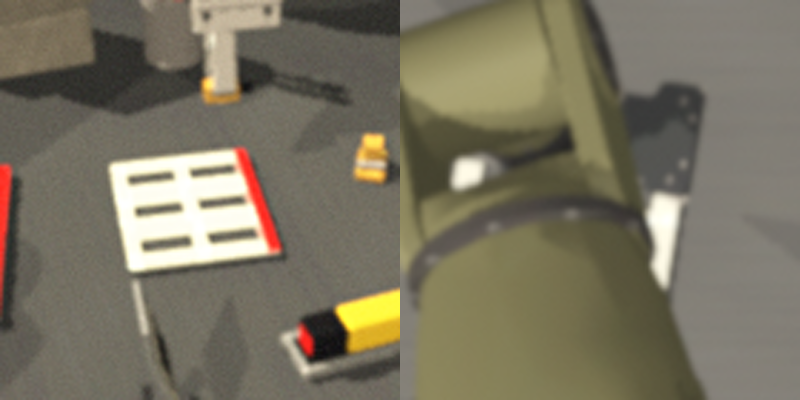

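The side crop shows the latch held in the fingers at crop (221,90), with the carrier unobstructed behind it at crop (195,210). I'll cross-check the carrier pose from the side view before placing.

```bash
python3 - <<'E'
from h import *
c=load('side'); H=hsv(c); w=((H[...,1]<60)&(H[...,2]>140))|(((H[...,0]<8)|(H[...,0]>172))&(H[...,1]>150))
r=np.zeros_like(w); r[140:188,266:330]=w[140:188,266:330]
k=max(blobs(r,100),key=cv2.contourArea); print(rect(onplane(c,k.reshape(-1,2),8)))
# nests: dark holes
u0,v0=262,138; S=6
im=cv2.resize(c['frame'][v0:190,u0:332],None,fx=S,fy=S,interpolation=cv2.INTER_CUBIC)
d=im.max(2)<120; d=cv2.morphologyEx(d.astype(np.uint8),cv2.MORPH_OPEN,np.ones((5,5)))
for q in blobs(d,10*36):
    p=(q.reshape(-1,2)+.5)/S-.5+[u0,v0]
    ctr,wh,a=rect(onplane(c,p,6)); 
    if max(wh)<70: print(ctr.round(1),np.round(wh,1),round(a,1))
E
```

```text
(array([491.58917236, 261.12219238]), (196.6212921142578, 153.19998168945312), 81.53453063964844)
```

Call:
move_arm --pt "0 -0.0007 0.05 0" --pt "0 -0.0007 0.09 0" --pt "0 -0.0007 0.12 0" --pt "0 -0.0007 0.14 0" --pt "0 -0.0007 0.15 0" --pt "0 -0.0007 0.156 0" --pt "0 -0.0007 0.158 0" --pt "0 -0.0007 0.158 0" --pt "0 -0.0007 0.158 0"

```text
clock: 5.5
eef_pos: [506.6, 201.5, 14.9]
eef_rot: [3.141, 0.001, 2.989]
wrist_force: [0.1, -0.7, 0.3]
finger_gap: 15.5
finger_force: 25.0
```

Call:
move_arm --pt "0 0 0 0" --pt "0 0 0 0" --pt "0 0 0 0" --jaw 0.03

```text
clock: 5.8
eef_pos: [506.3, 201.5, 14.3]
eef_rot: [3.141, 0.0, 2.99]
wrist_force: [0.1, -0.7, 0.3]
finger_gap: 30.3
finger_force: 0.0
```

Call:
move_arm --pt "0 0 -0.02 0" --pt "0 0 -0.06 0" --pt "0 0 -0.11 0" --pt "0 0 -0.16 0" --pt "0 0 -0.16 0"

```text
clock: 6.3
eef_pos: [508.5, 202.2, 180.9]
eef_rot: [3.137, 0.01, 2.99]
wrist_force: [-0.5, -0.3, -0.7]
finger_gap: 29.6
finger_force: 0.0
```

```bash
python3 - <<'E'
from h import *
c=shot('side')
cv2.imwrite('pics/pl1.png',cv2.resize(c['frame'][130:200,255:345],None,fx=6,fy=6,interpolation=cv2.INTER_CUBIC))
H=hsv(c); m=(H[...,0]>8)&(H[...,0]<30)&(H[...,1]>90)&(H[...,2]>90); r=np.zeros_like(m); r[138:190,262:330]=m[138:190,262:330]
for k in blobs(r,8): print(k.reshape(-1,2).mean(0), rect(onplane(c,k.reshape(-1,2),15)))
print(go(469.3,-275.8,180,3.01),manip.read_state()['joints'][5])
E
```

```text
[308.68965517 171.13793103] (array([507.19155884, 195.84498596]), (27.981273651123047, 30.964542388916016), 70.00687408447266)
([np.float64(-0.0346), np.float64(-0.4779), np.float64(-0.0027), np.float64(-0.02)], 'j6 end -1.97') -1.1074435995746388
```

View pics/pl1.png

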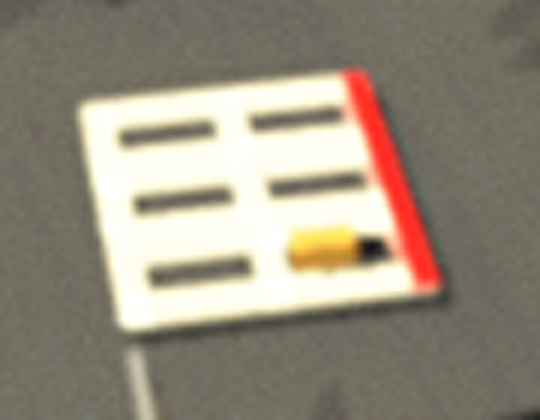

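The crop shows the latch lying in the front right nest (crop 340,248), its black nose towards the red stripe.

Call:
move_arm --pt "-0.035 -0.478 -0.002 -0.02" --pt "-0.035 -0.478 -0.002 -0.02" --pt "-0.035 -0.478 -0.002 -0.02" --pt "-0.035 -0.478 -0.002 -0.02" --pt "-0.035 -0.478 -0.002 -0.02" --pt "-0.035 -0.478 -0.002 -0.02" --pt "-0.035 -0.478 -0.002 -0.02" --pt "-0.035 -0.478 -0.002 -0.02" --pt "-0.035 -0.478 -0.002 -0.02" --pt "-0.035 -0.478 -0.002 -0.02" --pt "-0.035 -0.478 -0.002 -0.02" --pt "-0.035 -0.478 -0.002 -0.02" --jaw 0.04

```text
clock: 7.55
eef_pos: [467.9, -276.3, 174.7]
eef_rot: [3.141, -0.002, 3.009]
wrist_force: [-0.6, 0.1, -1.1]
finger_gap: 39.6
finger_force: 0.0
```

```bash
python3 - <<'E'
from h import *
c=shot('top')
for l in getlatches(c,(175,150,265,230)): print(l)
d=np.array([[u,v] for u in range(236,256,2) for v in range(166,182,2)])
P=depth(c,d); print(np.c_[d,P.round(0)][P[:,2]>13][:40])
print(go(469.3,-275.8,12,3.01),manip.read_state()['eef_pos'])
E
```

```text
{'px': array([241., 185.]), 'body': array([508.2, 198.1]), 'rc': array([508.5, 198.1]), 'wh': (36.2, 20.6), 'ang': np.float64(-0.145), 'na': np.float64(-0.13)}
[[238. 172. 543. 209.  14.]
 [240. 180. 521. 202.  20.]
 [242. 174. 537. 198.  16.]
 [242. 176. 532. 198.  16.]
 [242. 178. 527. 197.  17.]
 [242. 180. 521. 197.  20.]
 [244. 176. 532. 192.  17.]
 [244. 180. 520. 191.  22.]]
([np.float64(-0.0011), np.float64(0.0), np.float64(0.163), np.float64(-0.0)], 'j6 end -1.97') [ 468.19609588 -275.67053647  175.04205002]
```

Call:
move_arm --pt "-0.001 0 0.05 0" --pt "-0.001 0 0.1 0" --pt "-0.001 0 0.13 0" --pt "-0.001 0 0.15 0" --pt "-0.001 0 0.16 0" --pt "-0.001 0 0.164 0" --pt "-0.001 0 0.164 0" --pt "-0.001 0 0.164 0"

```text
clock: 8.4
eef_pos: [470.0, -276.6, 13.1]
eef_rot: [-3.141, 0.001, 3.01]
wrist_force: [-0.1, 0.3, 0.5]
finger_gap: 40.0
finger_force: 0.0
```

Call:
move_arm --pt "0 0 0 0" --pt "0 0 0 0" --pt "0 0 0 0" --pt "0 0 0 0" --pt "0 0 0 0" --pt "0 0 0 0" --jaw 0.008

```text
clock: 9.0
eef_pos: [469.5, -276.6, 12.3]
eef_rot: [-3.141, 0.0, 3.01]
wrist_force: [-1.3, 0.7, 4.8]
finger_gap: 15.6
finger_force: 25.0
```

Call:
move_arm --pt "0 0 -0.02 0" --pt "0 0 -0.06 0" --pt "0 0 -0.11 0" --pt "0 0 -0.16 0" --pt "0 0 -0.16 0"

```text
clock: 9.5
eef_pos: [471.4, -277.9, 178.5]
eef_rot: [-3.137, 0.009, 3.01]
wrist_force: [0.2, 0.1, -1.2]
finger_gap: 15.5
finger_force: 25.0
```

```bash
python3 - <<'E'
from h import *
for n in [(1,0),(-1,-1),(-1,0),(1,1)]:
    b=nest(*n)-7*np.array([np.cos(CY),np.sin(CY)]); print(n,b.round(1))
b=nest(1,0)-7*np.array([np.cos(CY),np.sin(CY)])
print(go(b[0],b[1],175,2.99),manip.read_state()['eef_pos'])
E
```

```text
(1, 0) [516.8 258.7]
(-1, -1) [442.9 211.2]
(-1, 0) [451.5 268.6]
(1, 1) [525.5 316.1]
([np.float64(0.0255), np.float64(0.5379), np.float64(0.0035), np.float64(0.02)], 'j6 end -0.96') [ 471.44231371 -277.8668004   178.548101  ]
```

Call:
move_arm --pt "0.0255 0.538 0.003 0.02" --pt "0.0255 0.538 0.003 0.02" --pt "0.0255 0.538 0.003 0.02" --pt "0.0255 0.538 0.003 0.02" --pt "0.0255 0.538 0.003 0.02" --pt "0.0255 0.538 0.003 0.02" --pt "0.0255 0.538 0.003 0.02" --pt "0.0255 0.538 0.003 0.02" --pt "0.0255 0.538 0.003 0.02" --pt "0.0255 0.538 0.003 0.02" --pt "0.0255 0.538 0.003 0.02" --pt "0.0255 0.538 0.003 0.02"

```text
clock: 10.7
eef_pos: [514.1, 263.9, 167.5]
eef_rot: [-3.141, -0.001, 2.994]
wrist_force: [-0.3, -0.3, 0.1]
finger_gap: 15.8
finger_force: 25.0
```

```bash
python3 - <<'E'
from h import *
print(go(516.8,258.5,14,2.99),manip.read_state()['eef_pos'])
t=shot('top')
for l in getlatches(t,(375,145,470,222)): print(l['px'],l['body'],l['ang'],l['na'])
E
```

```text
([np.float64(-0.0034), np.float64(-0.005), np.float64(0.1535), np.float64(0.004)], 'j6 end -0.96') [514.12328754 263.93305581 167.52248807]
[445. 193.] [ 485.3 -339. ] -0.548 -0.558
[418. 172.] [ 540.5 -266. ] 1.645 1.639
[443. 167.] [ 553.2 -334.1] 1.325 1.26
```

Call:
move_arm --pt "0 0 0 0" --pt "0 0 0 0" --pt "0 0 0 0"

```text
clock: 11.05
eef_pos: [515.1, 259.1, 169.1]
eef_rot: [-3.142, 0.0, 2.988]
wrist_force: [0.3, 0.6, -1.7]
finger_gap: 15.7
finger_force: 25.0
```

```bash
python3 - <<'E'
from h import *
print(go(516.8,258.5,14,2.99),manip.read_state()['eef_pos'])
E
```

```text
([np.float64(-0.0018), np.float64(-0.0004), np.float64(0.1551), np.float64(-0.002)], 'j6 end -0.96') [515.05207109 259.13300764 169.07590217]
```

Call:
move_arm --pt "-0.0018 0 0.05 0" --pt "-0.0018 0 0.09 0" --pt "-0.0018 0 0.12 0" --pt "-0.0018 0 0.138 0" --pt "-0.0018 0 0.145 0" --pt "-0.0018 0 0.147 0" --pt "-0.0018 0 0.147 0" --pt "-0.0018 0 0.147 0" --pt "-0.0018 0 0.147 0"

```text
clock: 11.95
eef_pos: [517.1, 260.0, 23.0]
eef_rot: [3.141, 0.001, 2.99]
wrist_force: [0.5, -0.8, -1.5]
finger_gap: 15.7
finger_force: 25.0
```

```bash
python3 - <<'E'
from h import *
print(go(516.8,258.5,13,2.99),manip.read_state()['eef_pos'])
E
```

```text
([np.float64(0.0), np.float64(-0.0016), np.float64(0.01), np.float64(-0.0)], 'j6 end -0.96') [517.08570781 260.04158993  22.9708735 ]
```

Call:
move_arm --pt "0 -0.0014 0.004 0" --pt "0 -0.0014 0.008 0" --pt "0 -0.0014 0.01 0" --pt "0 -0.0014 0.01 0"

```text
clock: 12.35
eef_pos: [516.4, 258.4, 12.3]
eef_rot: [-3.141, -0.0, 2.99]
wrist_force: [-4.1, -2.2, 6.4]
finger_gap: 15.6
finger_force: 25.0
```

Call:
move_arm --pt "0 0 0 0" --pt "0 0 0 0" --pt "0 0 0 0" --jaw 0.03

```text
clock: 12.65
eef_pos: [516.4, 258.5, 11.9]
eef_rot: [-3.142, -0.0, 2.99]
wrist_force: [1.1, 0.3, -0.7]
finger_gap: 29.8
finger_force: 0.0
```

Call:
move_arm --pt "0 0 -0.02 0" --pt "0 0 -0.06 0" --pt "0 0 -0.11 0" --pt "0 0 -0.16 0" --pt "0 0 -0.16 0" --pt "0 0 -0.16 0" --pt "0 0 -0.16 0"

```text
clock: 13.35
eef_pos: [515.9, 258.3, 170.5]
eef_rot: [-3.14, -0.002, 2.99]
wrist_force: [-0.3, 0.5, 0.1]
finger_gap: 29.8
finger_force: 0.0
```

```bash
python3 - <<'E'
from h import *
t=shot('top')
for l in getlatches(t,(375,145,470,222)): print(l['px'],l['body'],l['ang'],l['na'])
print(go(485.1,-339.2,170,2.62),manip.read_state()['eef_pos'])
E
```

```text
[446. 193.] [ 485.1 -339. ] -0.51 -0.55
[418. 172.] [ 540.5 -266. ] 1.645 1.642
[443. 167.] [ 553.2 -334.1] 1.325 1.258
([np.float64(-0.0599), np.float64(-0.5953), np.float64(0.0004), np.float64(0.37)], 'j6 end -1.66') [515.87252813 258.27144153 170.3703849 ]
```

Call:
move_arm --pt "-0.06 -0.595 0 0.37" --pt "-0.06 -0.595 0 0.37" --pt "-0.06 -0.595 0 0.37" --pt "-0.06 -0.595 0 0.37" --pt "-0.06 -0.595 0 0.37" --pt "-0.06 -0.595 0 0.37" --pt "-0.06 -0.595 0 0.37" --pt "-0.06 -0.595 0 0.37" --pt "-0.06 -0.595 0 0.37" --pt "-0.06 -0.595 0 0.37" --pt "-0.06 -0.595 0 0.37" --pt "-0.06 -0.595 0 0.37" --jaw 0.04

```text
clock: 14.6
eef_pos: [484.9, -340.7, 170.5]
eef_rot: [3.141, -0.002, 2.619]
wrist_force: [1.2, 0.2, 0.2]
finger_gap: 39.9
finger_force: 0.0
```

Call:
move_arm --pt "0 0 0.05 0" --pt "0 0 0.09 0" --pt "0 0 0.1 0" --pt "0 0 0.1 0" --pt "0 0 0.1 0" --pt "0 0 0.1 0" --pt "0 0 0.1 0"

```text
clock: 15.3
eef_pos: [486.4, -339.0, 73.6]
eef_rot: [-3.141, 0.002, 2.62]
wrist_force: [-0.0, 1.1, -0.6]
finger_gap: 39.8
finger_force: 0.0
```

```bash
python3 - <<'E'
from h import *
c=shot('top')
for l in getlatches(c,(175,150,265,230)): print(l)
print(go(485.1,-339.2,11.5,2.62),manip.read_state()['eef_pos'])
E
```

```text
{'px': array([241., 185.]), 'body': array([508.3, 198.1]), 'rc': array([508.5, 198.2]), 'wh': (36.2, 20.6), 'ang': np.float64(-0.141), 'na': np.float64(-0.131)}
{'px': array([220., 182.]), 'body': array([516.2, 255. ]), 'rc': array([516.6, 254.9]), 'wh': (35.6, 20.3), 'ang': np.float64(-0.142), 'na': np.float64(-0.119)}
([np.float64(0.0009), np.float64(-0.0008), np.float64(0.0618), np.float64(0.0)], 'j6 end -1.66') [ 486.26534173 -338.92293813   73.30447792]
```

Call:
move_arm --pt "0.0007 -0.0005 0.03 0" --pt "0.0007 -0.0005 0.05 0" --pt "0.0007 -0.0005 0.06 0" --pt "0.0007 -0.0005 0.062 0" --pt "0.0007 -0.0005 0.062 0" --pt "0.0007 -0.0005 0.062 0"

```text
clock: 15.95
eef_pos: [485.4, -339.2, 11.2]
eef_rot: [-3.141, 0.002, 2.62]
wrist_force: [0.1, 0.3, 0.3]
finger_gap: 40.2
finger_force: 0.0
```

Call:
move_arm --pt "0 0 0 0" --pt "0 0 0 0" --pt "0 0 0 0" --pt "0 0 0 0" --pt "0 0 0 0" --pt "0 0 0 0" --jaw 0.008

```text
clock: 16.55
eef_pos: [485.0, -338.9, 10.2]
eef_rot: [-3.142, 0.0, 2.62]
wrist_force: [-1.2, -0.4, 4.4]
finger_gap: 15.4
finger_force: 25.0
```

Call:
move_arm --pt "0 0 -0.02 0" --pt "0 0 -0.06 0" --pt "0 0 -0.11 0" --pt "0 0 -0.16 0" --pt "0 0 -0.16 0" --pt "0 0 -0.16 0" --pt "0 0 -0.16 0"

```text
clock: 17.25
eef_pos: [484.4, -338.4, 168.2]
eef_rot: [3.141, -0.003, 2.62]
wrist_force: [-0.1, 0.0, -1.0]
finger_gap: 15.7
finger_force: 25.0
```

```bash
python3 - <<'E'
from h import *
print(go(442.9,211.2,172,2.99),manip.read_state()['eef_pos'])
E
```

```text
([np.float64(0.3099), np.float64(0.4558), np.float64(-0.0038), np.float64(-0.37)], 'j6 end -0.97') [ 484.3622328  -338.3794782   168.22909839]
```

Call:
move_arm --pt "0.31 0.456 0 -0.37" --pt "0.31 0.456 0 -0.37" --pt "0.31 0.456 0 -0.37" --pt "0.31 0.456 0 -0.37" --pt "0.31 0.456 0 -0.37" --pt "0.31 0.456 0 -0.37" --pt "0.31 0.456 0 -0.37" --pt "0.31 0.456 0 -0.37" --pt "0.31 0.456 0 -0.37" --pt "0.31 0.456 0 -0.37" --pt "0.31 0.456 0 -0.37" --pt "0.31 0.456 0 -0.37"

```text
clock: 18.45
eef_pos: [441.8, 215.2, 168.2]
eef_rot: [-3.141, -0.003, 2.995]
wrist_force: [0.5, -0.5, -0.7]
finger_gap: 16.0
finger_force: 25.0
```

Call:
move_arm --pt "0 0 0.05 0" --pt "0 0 0.1 0" --pt "0 0 0.13 0" --pt "0 0 0.145 0" --pt "0 0 0.145 0" --pt "0 0 0.145 0" --pt "0 0 0.145 0" --pt "0 0 0.145 0"

```text
clock: 19.25
eef_pos: [443.9, 211.1, 25.9]
eef_rot: [3.141, 0.001, 2.99]
wrist_force: [0.0, 0.7, -0.7]
finger_gap: 15.5
finger_force: 25.0
```

```bash
python3 - <<'E'
from h import *
print(go(442.9,211.2,11,2.99),manip.read_state()['eef_pos'])
E
```

```text
([np.float64(0.001), np.float64(-0.0001), np.float64(0.0149), np.float64(-0.0)], 'j6 end -0.97') [443.89542572 211.10648201  25.89136993]
```

Call:
move_arm --pt "0.0006 0 0.006 0" --pt "0.0006 0 0.011 0" --pt "0.0006 0 0.0145 0" --pt "0.0006 0 0.0145 0" --pt "0.0006 0 0.0145 0"

```text
clock: 19.75
eef_pos: [442.8, 211.1, 10.3]
eef_rot: [-3.141, -0.0, 2.99]
wrist_force: [-0.5, 0.3, 0.3]
finger_gap: 15.6
finger_force: 25.0
```

Call:
move_arm --pt "0 0 0 0" --pt "0 0 0 0" --pt "0 0 0 0" --jaw 0.03

```text
clock: 20.05
eef_pos: [442.9, 211.1, 10.5]
eef_rot: [3.142, 0.0, 2.99]
wrist_force: [0.1, 0.2, 0.2]
finger_gap: 29.5
finger_force: 0.0
```

Call:
move_arm --pt "0 0 -0.02 0" --pt "0 0 -0.06 0" --pt "0 0 -0.11 0" --pt "0 0 -0.16 0" --pt "0 0 -0.16 0" --pt "0 0 -0.16 0" --pt "0 0 -0.16 0"

```text
clock: 20.75
eef_pos: [442.3, 210.9, 169.1]
eef_rot: [-3.141, -0.002, 2.99]
wrist_force: [-0.3, -0.1, -1.1]
finger_gap: 29.7
finger_force: 0.0
```

```bash
python3 - <<'E'
from h import *
t=shot('top')
for l in getlatches(t,(375,145,470,222)): print(l['px'],l['body'],l['rc'],l['ang'],l['na'])
print(go(540.5,-266,170,1.643),manip.read_state()['eef_pos'])
E
```

```text
[417. 172.] [ 540.7 -265.7] [ 540.8 -265.3] 1.669 1.618
[443. 167.] [ 553.2 -334.1] [ 553.2 -334. ] 1.31 1.259
([np.float64(-0.1692), np.float64(-0.4565), np.float64(-0.001), np.float64(1.347)], 'j6 end -0.53') [442.27014272 210.87998113 168.98487075]
```

Call:
move_arm --pt "-0.1692 -0.4565 0 1.347" --pt "-0.1692 -0.4565 0 1.347" --pt "-0.1692 -0.4565 0 1.347" --pt "-0.1692 -0.4565 0 1.347" --pt "-0.1692 -0.4565 0 1.347" --pt "-0.1692 -0.4565 0 1.347" --pt "-0.1692 -0.4565 0 1.347" --pt "-0.1692 -0.4565 0 1.347" --pt "-0.1692 -0.4565 0 1.347" --pt "-0.1692 -0.4565 0 1.347" --pt "-0.1692 -0.4565 0 1.347" --pt "-0.1692 -0.4565 0 1.347" --jaw 0.04

```text
clock: 22.0
eef_pos: [540.5, -265.8, 168.6]
eef_rot: [-3.139, -0.002, 1.642]
wrist_force: [-0.7, 0.5, 0.3]
finger_gap: 40.2
finger_force: 0.0
```

Call:
move_arm --pt "0 0 0.05 0" --pt "0 0 0.09 0" --pt "0 0 0.1 0" --pt "0 0 0.1 0" --pt "0 0 0.1 0" --pt "0 0 0.1 0" --pt "0 0 0.1 0"

```text
clock: 22.7
eef_pos: [541.7, -265.9, 72.1]
eef_rot: [3.14, 0.001, 1.643]
wrist_force: [0.5, -0.1, -0.1]
finger_gap: 40.2
finger_force: 0.0
```

```bash
python3 - <<'E'
from h import *
c=shot('top')
for l in getlatches(c,(175,150,265,230)): print(l)
print(go(540.6,-265.9,11.5,1.643),manip.read_state()['eef_pos'])
E
```

```text
{'px': array([237., 209.]), 'body': array([443.6, 207.8]), 'rc': array([443.8, 207.7]), 'wh': (36.0, 20.4), 'ang': np.float64(-0.154), 'na': np.float64(-0.139)}
{'px': array([241., 185.]), 'body': array([508.2, 198.1]), 'rc': array([508.6, 198.1]), 'wh': (36.0, 20.7), 'ang': np.float64(-0.138), 'na': np.float64(-0.131)}
{'px': array([220., 182.]), 'body': array([516.2, 255. ]), 'rc': array([516.6, 254.9]), 'wh': (35.6, 20.3), 'ang': np.float64(-0.147), 'na': np.float64(-0.123)}
([np.float64(0.0001), np.float64(-0.0009), np.float64(0.0603), np.float64(-0.0)], 'j6 end -0.53') [ 541.54131956 -265.92252646   71.7629032 ]
```

Call:
move_arm --pt "0 -0.0005 0.03 0" --pt "0 -0.0005 0.05 0" --pt "0 -0.0005 0.058 0" --pt "0 -0.0005 0.06 0" --pt "0 -0.0005 0.06 0" --pt "0 -0.0005 0.06 0"

```text
clock: 23.35
eef_pos: [541.1, -266.1, 11.7]
eef_rot: [3.14, 0.001, 1.643]
wrist_force: [0.5, -0.0, -0.0]
finger_gap: 40.3
finger_force: 0.0
```

Call:
move_arm --pt "0 0 0 0" --pt "0 0 0 0" --pt "0 0 0 0" --pt "0 0 0 0" --pt "0 0 0 0" --pt "0 0 0 0" --jaw 0.008

```text
clock: 23.95
eef_pos: [540.6, -265.8, 10.7]
eef_rot: [3.141, 0.0, 1.643]
wrist_force: [-1.7, 0.1, 3.2]
finger_gap: 16.0
finger_force: 24.8
```

Call:
move_arm --pt "0 0 -0.02 0" --pt "0 0 -0.06 0" --pt "0 0 -0.11 0" --pt "0 0 -0.16 0" --pt "0 0 -0.16 0" --pt "0 0 -0.16 0" --pt "0 0 -0.16 0"

```text
clock: 24.65
eef_pos: [540.0, -265.4, 168.7]
eef_rot: [-3.139, -0.001, 1.643]
wrist_force: [-0.2, 0.3, -0.8]
finger_gap: 15.6
finger_force: 24.8
```

```bash
python3 - <<'E'
from h import *
print(go(451.5,268.6,172,-0.15),manip.read_state()['eef_pos'])
E
```

```text
([np.float64(0.539), np.float64(-0.0498), np.float64(-0.0033), np.float64(1.793)], 'j6 end 2.26') [ 539.98988655 -265.39520056  168.70454312]
```

Call:
move_arm --pt "0.539 -0.05 0 1.793" --pt "0.539 -0.05 0 1.793" --pt "0.539 -0.05 0 1.793" --pt "0.539 -0.05 0 1.793" --pt "0.539 -0.05 0 1.793" --pt "0.539 -0.05 0 1.793" --pt "0.539 -0.05 0 1.793" --pt "0.539 -0.05 0 1.793" --pt "0.539 -0.05 0 1.793" --pt "0.539 -0.05 0 1.793" --pt "0.539 -0.05 0 1.793" --pt "0.539 -0.05 0 1.793"

```text
clock: 25.85
eef_pos: [450.8, 269.5, 168.8]
eef_rot: [3.14, 0.003, -0.016]
wrist_force: [-0.3, -0.4, -0.5]
finger_gap: 15.6
finger_force: 24.8
```

Call:
move_arm --pt "0 0 0.05 0" --pt "0 0 0.1 0" --pt "0 0 0.13 0" --pt "0 0 0.145 0" --pt "0 0 0.145 0" --pt "0 0 0.145 0" --pt "0 0 0.145 0" --pt "0 0 0.145 0"

```text
clock: 26.65
eef_pos: [452.4, 267.9, 26.4]
eef_rot: [-3.141, -0.001, -0.011]
wrist_force: [-0.3, 0.0, -1.1]
finger_gap: 15.5
finger_force: 24.8
```

```bash
python3 - <<'E'
from h import *
print(go(451.5,268.5,11,-0.15),manip.read_state()['eef_pos'])
E
```

```text
([np.float64(-0.001), np.float64(-0.0006), np.float64(0.0154), np.float64(0.139)], 'j6 end 2.26') [452.44849017 267.89192622  26.37276063]
```

Call:
move_arm --pt "-0.0006 0 0 0.139" --pt "-0.0006 -0.0006 0 0.139" --pt "-0.0006 -0.0006 0.006 0.139" --pt "-0.0006 -0.0006 0.011 0.139" --pt "-0.0006 -0.0006 0.0145 0.139" --pt "-0.0006 -0.0006 0.0145 0.139" --pt "-0.0006 -0.0006 0.0145 0.139"

```text
clock: 27.35
eef_pos: [451.4, 268.3, 10.7]
eef_rot: [3.141, 0.0, -0.15]
wrist_force: [-0.2, -0.4, -0.7]
finger_gap: 15.7
finger_force: 25.0
```

```bash
python3 - <<'E'
from h import *
print(go(451.5,268.5,11,-0.15),manip.read_state()['eef_pos'],manip.read_state()['wrist_force'])
E
```

```text
([np.float64(0.0001), np.float64(-0.0003), np.float64(-0.0003), np.float64(0.0)], 'j6 end 2.26') [451.3968688  268.25525109  10.74503459] [-0.22302696 -0.41505114 -0.71545968]
```

Call:
move_arm --pt "0 0 0 0" --pt "0 0 0 0" --pt "0 0 0 0" --jaw 0.03

```text
clock: 27.65
eef_pos: [451.5, 268.3, 11.0]
eef_rot: [-3.142, -0.0, -0.15]
wrist_force: [-0.1, -0.6, 0.1]
finger_gap: 29.9
finger_force: 0.0
```

Call:
move_arm --pt "0 0 -0.02 0" --pt "0 0 -0.06 0" --pt "0 0 -0.11 0" --pt "0 0 -0.16 0" --pt "0 0 -0.16 0" --pt "0 0 -0.16 0" --pt "0 0 -0.16 0"

```text
clock: 28.35
eef_pos: [451.0, 268.1, 169.8]
eef_rot: [3.14, 0.002, -0.15]
wrist_force: [-0.1, 0.4, 0.2]
finger_gap: 29.9
finger_force: 0.0
```

```bash
python3 - <<'E'
from h import *
t=shot('top')
for l in getlatches(t,(375,145,470,222)): print(l['px'],l['body'],l['rc'],l['ang'],l['na'])
print(go(553.2,-334.1,170,1.29),manip.read_state()['eef_pos'])
E
```

```text
[443. 167.] [ 553.2 -334.1] [ 553.2 -334. ] 1.325 1.258
([np.float64(0.1914), np.float64(0.58), np.float64(-0.0005), np.float64(-1.44)], 'j6 end -0.26') [450.92285913 268.03097261 169.54428171]
```

Call:
move_arm --pt "0.191 0.58 0 -1.44" --pt "0.191 0.58 0 -1.44" --pt "0.191 0.58 0 -1.44" --pt "0.191 0.58 0 -1.44" --pt "0.191 0.58 0 -1.44" --pt "0.191 0.58 0 -1.44" --pt "0.191 0.58 0 -1.44" --pt "0.191 0.58 0 -1.44" --pt "0.191 0.58 0 -1.44" --pt "0.191 0.58 0 -1.44" --pt "0.191 0.58 0 -1.44" --pt "0.191 0.58 0 -1.44" --jaw 0.04

```text
clock: 29.6
eef_pos: [543.1, -275.0, 169.5]
eef_rot: [-3.139, -0.001, 1.293]
wrist_force: [1.4, 0.8, 0.2]
finger_gap: 40.1
finger_force: 0.0
```

Call:
move_arm --pt "0 0 0.05 0" --pt "0 0 0.09 0" --pt "0 0 0.1 0" --pt "0 0 0.1 0" --pt "0 0 0.1 0" --pt "0 0 0.1 0" --pt "0 0 0.1 0"

```text
clock: 30.3
eef_pos: [544.2, -273.3, 72.7]
eef_rot: [3.139, 0.001, 1.29]
wrist_force: [0.1, 0.2, -0.2]
finger_gap: 40.1
finger_force: 0.0
```

```bash
python3 - <<'E'
from h import *
c=shot('top')
for l in getlatches(c,(175,150,265,230)): print(l)
print(go(553.2,-334.1,11.5,1.29),manip.read_state()['eef_pos'])
E
```

```text
{'px': array([237., 209.]), 'body': array([443.5, 207.9]), 'rc': array([443.9, 207.7]), 'wh': (36.1, 20.4), 'ang': np.float64(-0.154), 'na': np.float64(-0.137)}
{'px': array([216., 206.]), 'body': array([452.4, 264.8]), 'rc': array([452.6, 264.6]), 'wh': (36.1, 20.3), 'ang': np.float64(-0.127), 'na': np.float64(-0.09)}
{'px': array([241., 185.]), 'body': array([508.3, 198.1]), 'rc': array([508.5, 198.2]), 'wh': (36.1, 20.7), 'ang': np.float64(-0.137), 'na': np.float64(-0.13)}
{'px': array([220., 182.]), 'body': array([516.2, 255. ]), 'rc': array([516.6, 254.9]), 'wh': (35.6, 20.3), 'ang': np.float64(-0.148), 'na': np.float64(-0.121)}
([np.float64(-0.056), np.float64(0.0257), np.float64(0.0609), np.float64(-0.0)], 'j6 end -0.26') [ 544.03689778 -273.21339692   72.36568097]
```

Call:
move_arm --pt "-0.056 0.0262 0 0" --pt "-0.056 0.0262 0 0" --pt "-0.056 0.0262 0.02 0" --pt "-0.056 0.0262 0.04 0" --pt "-0.056 0.0262 0.055 0" --pt "-0.056 0.0262 0.06 0" --pt "-0.056 0.0262 0.0605 0" --pt "-0.056 0.0262 0.0605 0"

```text
clock: 31.15
eef_pos: [553.6, -334.3, 11.4]
eef_rot: [3.14, 0.0, 1.29]
wrist_force: [-0.3, -0.6, 0.6]
finger_gap: 40.0
finger_force: 0.0
```

Call:
move_arm --pt "0 0 0 0" --pt "0 0 0 0" --pt "0 0 0 0" --pt "0 0 0 0" --pt "0 0 0 0" --pt "0 0 0 0" --jaw 0.008

```text
clock: 31.75
eef_pos: [553.3, -334.2, 10.9]
eef_rot: [3.141, 0.0, 1.29]
wrist_force: [-0.5, 0.7, 5.2]
finger_gap: 15.6
finger_force: 24.8
```

Call:
move_arm --pt "0 0 -0.02 0" --pt "0 0 -0.06 0" --pt "0 0 -0.11 0" --pt "0 0 -0.16 0" --pt "0 0 -0.16 0" --pt "0 0 -0.16 0" --pt "0 0 -0.16 0"

```text
clock: 32.45
eef_pos: [552.6, -333.8, 168.7]
eef_rot: [-3.139, -0.001, 1.29]
wrist_force: [0.2, -0.3, -0.8]
finger_gap: 15.3
finger_force: 24.8
```

```bash
python3 - <<'E'
from h import *
print(go(525.5,316.1,172,-0.15),manip.read_state()['eef_pos'])
E
```

```text
([np.float64(0.6168), np.float64(-0.2064), np.float64(-0.0033), np.float64(1.44)], 'j6 end 2.26') [ 552.60911754 -333.79043658  168.7319311 ]
```

Call:
move_arm --pt "0.6168 -0.2064 0 1.44" --pt "0.6168 -0.2064 0 1.44" --pt "0.6168 -0.2064 0 1.44" --pt "0.6168 -0.2064 0 1.44" --pt "0.6168 -0.2064 0 1.44" --pt "0.6168 -0.2064 0 1.44" --pt "0.6168 -0.2064 0 1.44" --pt "0.6168 -0.2064 0 1.44" --pt "0.6168 -0.2064 0 1.44" --pt "0.6168 -0.2064 0 1.44" --pt "0.6168 -0.2064 0 1.44" --pt "0.6168 -0.2064 0 1.44"

```text
clock: 33.65
eef_pos: [528.8, 237.5, 168.8]
eef_rot: [3.14, 0.002, -0.152]
wrist_force: [1.5, -0.2, -0.1]
finger_gap: 15.3
finger_force: 24.8
```

Call:
move_arm --pt "0 0 0 0" --pt "0 0 0 0" --pt "0 0 0 0"

```text
clock: 33.95
eef_pos: [529.6, 234.8, 169.5]
eef_rot: [3.141, 0.002, -0.151]
wrist_force: [-0.3, -0.1, -0.6]
finger_gap: 15.7
finger_force: 24.8
```

```bash
python3 - <<'E'
from h import *
print(go(525.5,315.8,26,-0.15),manip.read_state()['eef_pos'])
E
```

```text
([np.float64(-0.0163), np.float64(-0.0795), np.float64(0.1435), np.float64(-0.001)], 'j6 end 2.26') [529.59744094 234.78118325 169.54923995]
```

Call:
move_arm --pt "-0.0163 -0.0795 0 0" --pt "-0.0163 -0.0795 0 0" --pt "-0.0163 -0.0795 0.03 0" --pt "-0.0163 -0.0795 0.07 0" --pt "-0.0163 -0.0795 0.11 0" --pt "-0.0163 -0.0795 0.135 0" --pt "-0.0163 -0.0795 0.143 0" --pt "-0.0163 -0.0795 0.143 0" --pt "-0.0163 -0.0795 0.143 0" --pt "-0.0163 -0.0795 0.143 0" --pt "-0.0163 -0.0795 0.143 0"

```text
clock: 35.05
eef_pos: [526.1, 317.1, 28.8]
eef_rot: [-3.14, -0.002, -0.151]
wrist_force: [-1.0, -0.2, -1.0]
finger_gap: 15.8
finger_force: 24.8
```

```bash
python3 - <<'E'
from h import *
print(go(525.5,315.8,11,-0.15),manip.read_state()['eef_pos'])
E
```

```text
([np.float64(-0.0004), np.float64(0.0013), np.float64(0.0178), np.float64(-0.001)], 'j6 end 2.26') [526.12417945 317.07033416  28.82848266]
```

Call:
move_arm --pt "-0.0004 0.001 0.006 0" --pt "-0.0004 0.001 0.012 0" --pt "-0.0004 0.001 0.0165 0" --pt "-0.0004 0.001 0.017 0" --pt "-0.0004 0.001 0.017 0"

```text
clock: 35.55
eef_pos: [525.0, 316.0, 10.4]
eef_rot: [3.141, 0.0, -0.15]
wrist_force: [-0.5, -1.0, 2.6]
finger_gap: 16.1
finger_force: 25.0
```

Call:
move_arm --pt "0 0 0 0" --pt "0 0 0 0" --pt "0 0 0 0" --jaw 0.03

```text
clock: 35.85
eef_pos: [525.0, 315.9, 10.3]
eef_rot: [3.141, 0.0, -0.15]
wrist_force: [0.7, -0.3, 0.3]
finger_gap: 29.8
finger_force: 0.0
```

Call:
move_arm --pt "0 0 -0.02 0" --pt "0 0 -0.06 0" --pt "0 0 -0.11 0" --pt "0 0 -0.16 0" --pt "0 0 -0.16 0" --pt "0 0 -0.16 0" --pt "0 0 -0.16 0"

```text
clock: 36.55
eef_pos: [524.5, 315.7, 169.0]
eef_rot: [3.14, 0.002, -0.15]
wrist_force: [-0.3, 0.5, 0.5]
finger_gap: 30.0
finger_force: 0.0
```

```bash
python3 - <<'E'
from h import *
t=shot('top'); c=shot('side')
print(getlatches(t,(375,145,470,222)))
A=cv2.resize(t['frame'][100:260,280:400],(420,560),interpolation=cv2.INTER_CUBIC)
B=cv2.resize(c['frame'][130:260,255:345],(380,549),interpolation=cv2.INTER_CUBIC)
W=np.zeros((560,800,3),np.uint8); W[:,:420]=A; W[:549,420:]=B
cv2.imwrite('pics/mid.png',W)
H=hsv(t)
S=6; u0,v0,u1,v1=285,110,335,200
im=cv2.resize(t['frame'][v0:v1,u0:u1],None,fx=S,fy=S,interpolation=cv2.INTER_CUBIC); H=cv2.cvtColor(im,cv2.COLOR_BGR2HSV)
y=(H[...,0]>16)&(H[...,0]<36)&(H[...,1]>110)&(H[...,2]>90)
k=max(blobs(y,500),key=cv2.contourArea); p=(k.reshape(-1,2)+.5)/S-.5+[u0,v0]
print('yellow',rect(onplane(t,p,36)))
rd=((H[...,0]<8)|(H[...,0]>170))&(H[...,1]>110)
for k in blobs(rd,60): p=(k.reshape(-1,2)+.5)/S-.5+[u0,v0]; print('window',rect(onplane(t,p,20)))
print(manip.read_state()['joints'])
E
```

```text
[]
yellow (array([609.77264404,  19.08095932]), (120.5677490234375, 35.69725799560547), 1.3493618965148926)
window (array([519.9420166 ,  17.99412727]), (9.495325088500977, 28.95474624633789), 2.9215917587280273)
[4.81982157e-01 4.69519593e-01 1.37426511e+00 6.25925503e-06
 1.30058478e+00 2.20323520e+00]
```

View pics/mid.png

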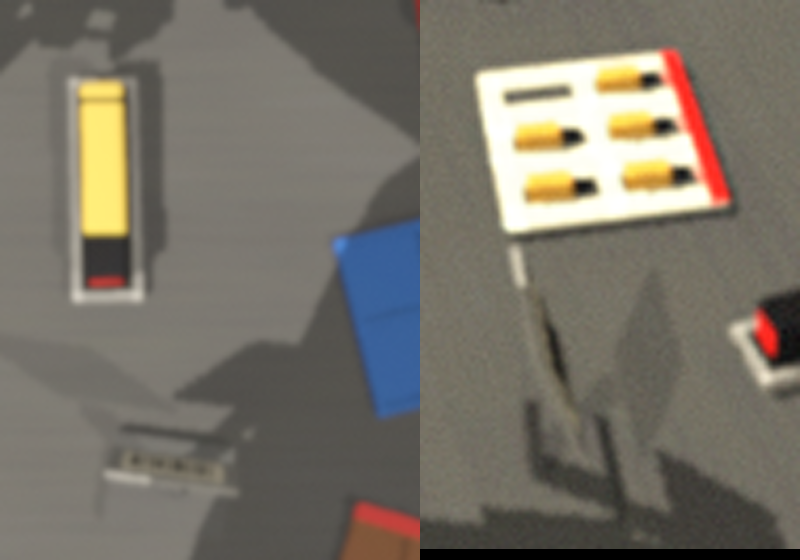

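All five latches lie in nests with their noses to the stripe, and only the back-left nest (crop 537,95) is empty. The scanner lies straight in its rest at crop (103,185). Now I measure the label plane and its centre.

```bash
python3 - <<'E'
from h import *
cs=[shot('top') for _ in range(6)]
c=cs[0]; z=np.median([k['z_map'] for k in cs],axis=0); c['z_map']=z
c['frame']=np.mean([k['frame'] for k in cs],axis=0).astype(np.uint8)
px=np.array([(u,v) for u in range(305,356) for v in range(222,244)]); P=depth(c,px)
s=(P[:,2]>55)&(P[:,2]<135)&(P[:,0]>355)&(P[:,0]<405)
Q=P[s]; A=np.c_[Q[:,1:],np.ones(len(Q))]; w=np.ones(len(Q),bool)
for _ in range(10):
    f=np.linalg.lstsq(A[w],Q[w,0],rcond=None)[0]; w=abs(A@f-Q[:,0])<2.5
print('plane',f,w.sum(),len(Q),'yaw',-np.arctan(f[0]),'lean',np.degrees(np.arctan(-f[1]*np.cos(np.arctan(f[0])))))
G=Q[w]; print('z range',G[:,2].min(),G[:,2].max(),'y range',G[:,1].min(),G[:,1].max())
# intersect every pixel ray with plane: label bright/dark map
S=6; u0,v0,u1,v1=300,218,360,248
im=cv2.resize(c['frame'][v0:v1,u0:u1],None,fx=S*2,fy=S*2,interpolation=cv2.INTER_CUBIC)
cv2.imwrite('pics/label.png',im)
def onpl(p):
    d=rays(c,p)@rot(c).T; o=np.array(c['origin']); n=np.array([1,-f[0],-f[1]]); t=(f[2]-o@n)/(d@n); return o+d*t[:,None]
np.save('plane.npy',f)
for nm,p in dict(topL=(310,235.7),topR=(348,240.6)).items(): print(nm,onplane(c,[p],128.6))
for p in [(315,229),(344,233),(343,237),(314.5,234)]: print(p,onpl([p]).round(1))
# plane extents: lateral per row z band
for zb in (65,80,95,110,120):
    g=G[abs(G[:,2]-zb)<8]; print(zb,len(g),g[:,1].min().round(1),g[:,1].max().round(1))
E
```

```text
plane [ 1.51611893e-01 -2.89600153e-01  4.10443197e+02] 313 348 yaw -0.1504659966147767 lean 15.97790306336471
z range 55.25740088731095 131.5267486638329 y range -75.32171069710087 15.39587894023277
topL [[371.3992582   15.41721431 128.6       ]]
topR [[359.45018597 -73.98212404 128.6       ]]
(315, 229) [[389.1   4.3  75.8]]
(344, 233) [[379.  -67.5  73.3]]
(343, 237) [[368.3 -63.  112.5]]
(314.5, 234) [[375.5   4.9 123.2]]
65 44 -75.3 12.1
80 57 -74.7 11.7
95 57 -73.5 13.9
110 70 -72.9 13.5
120 75 -72.3 13.3
```

View pics/label.png

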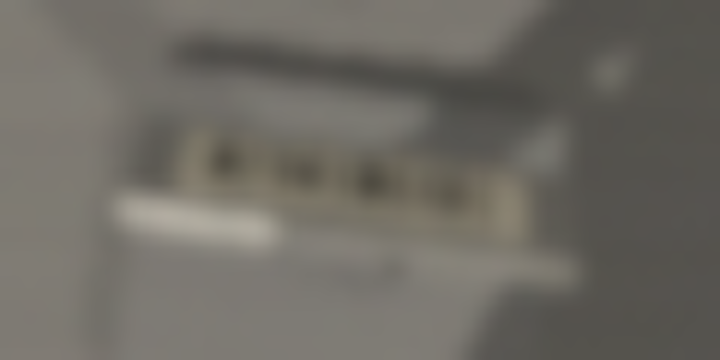

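The crop shows the striped label on the plate's far face at crop (355,185), below it the bright top edge of the plate. Label centre is about (380, -30, 90) with stand yaw about -0.14. The plate leans about 15°, as given. Now over the scanner.

```bash
python3 - <<'E'
from h import *
print(go(592,18.7,100,0.028),manip.read_state()['eef_pos'])
E
```

```text
([np.float64(0.1108), np.float64(0.2838), np.float64(0.0702), np.float64(-0.178)], 'j6 end 1.57') [524.95438321 315.93029696 170.19596125]
```

Call:
move_arm --pt "0.111 0.284 0 -0.178" --pt "0.111 0.284 0 -0.178" --pt "0.111 0.284 0 -0.178" --pt "0.111 0.284 0 -0.178" --pt "0.111 0.284 0.02 -0.178" --pt "0.111 0.284 0.05 -0.178" --pt "0.111 0.284 0.07 -0.178" --pt "0.111 0.284 0.09 -0.178" --pt "0.111 0.284 0.1 -0.178" --pt "0.111 0.284 0.1 -0.178" --pt "0.111 0.284 0.1 -0.178" --pt "0.111 0.284 0.1 -0.178" --jaw 0.06 --squeeze 40

```text
clock: 38.15
eef_pos: [592.8, 19.0, 71.9]
eef_rot: [3.141, -0.002, 0.028]
wrist_force: [-0.1, 0.7, 0.4]
finger_gap: 60.4
finger_force: 0.0
```

```bash
python3 - <<'E'
from h import *
c=shot('side'); H=hsv(c)
S=6; u0,v0,u1,v1=320,180,405,225
im=cv2.resize(c['frame'][v0:v1,u0:u1],None,fx=S,fy=S,interpolation=cv2.INTER_CUBIC); H=cv2.cvtColor(im,cv2.COLOR_BGR2HSV)
y=(H[...,0]>16)&(H[...,0]<36)&(H[...,1]>110)&(H[...,2]>150)
k=max(blobs(y,500),key=cv2.contourArea); p=(k.reshape(-1,2)+.5)/S-.5+[u0,v0]
Q=onplane(c,p,36); print('yellow side z36',rect(Q),Q[:,0].min(),Q[:,0].max())
print(go(592,18.7,12,0.028),manip.read_state()['eef_pos'])
E
```

```text
yellow side z36 (array([606.51226807,   6.2706089 ]), (129.63702392578125, 64.09776306152344), 1.3273674249649048) 542.3250599375403 671.0690830240243
([np.float64(-0.0007), np.float64(0.0002), np.float64(0.0598), np.float64(0.0)], 'j6 end 1.57') [592.71831057  18.91281845  71.77871938]
```

Call:
move_arm --pt "-0.0005 0.0002 0.03 0" --pt "-0.0005 0.0002 0.048 0" --pt "-0.0005 0.0002 0.057 0" --pt "-0.0005 0.0002 0.0595 0" --pt "-0.0005 0.0002 0.0595 0" --pt "-0.0005 0.0002 0.0595 0"

```text
clock: 38.8
eef_pos: [592.3, 18.4, 12.2]
eef_rot: [3.141, -0.002, 0.028]
wrist_force: [0.5, -0.4, 0.7]
finger_gap: 60.0
finger_force: 0.0
```

Call:
move_arm --pt "0 0 0 0" --pt "0 0 0 0" --pt "0 0 0 0" --pt "0 0 0 0" --pt "0 0 0 0" --pt "0 0 0 0" --jaw 0.02

```text
clock: 39.4
eef_pos: [591.8, 18.5, 11.3]
eef_rot: [-3.141, -0.0, 0.028]
wrist_force: [-0.0, 1.8, 3.5]
finger_gap: 31.6
finger_force: 40.0
```

Call:
move_arm --pt "0 0 -0.01 0" --pt "0 0 -0.03 0" --pt "0 0 -0.05 0" --pt "0 0 -0.07 0" --pt "0 0 -0.07 0" --pt "0 0 -0.07 0" --pt "0 0 -0.07 0" --pt "0 0 -0.07 0"

```text
clock: 40.2
eef_pos: [591.2, 18.3, 79.9]
eef_rot: [-3.142, 0.002, 0.027]
wrist_force: [0.9, -1.2, -1.9]
finger_gap: 32.2
finger_force: 40.0
```

```bash
python3 - <<'E'
from h import *
print(go(553.1,-54.5,82,-0.14),manip.read_state()['eef_pos'])
E
```

```text
([np.float64(-0.0401), np.float64(0.0717), np.float64(-0.0021), np.float64(0.167)], 'j6 end 1.61') [591.19763513  18.28736028  79.92168046]
```

Call:
move_arm --pt "-0.01 0.018 -0.001 0.04" --pt "-0.02 0.036 -0.001 0.08" --pt "-0.03 0.054 -0.001 0.12" --pt "-0.037 0.066 -0.001 0.15" --pt "-0.04 0.0717 -0.001 0.167" --pt "-0.04 0.0717 -0.001 0.167" --pt "-0.04 0.0717 -0.001 0.167" --pt "-0.04 0.0717 -0.001 0.167"

```text
clock: 41.0
eef_pos: [553.9, -53.9, 82.0]
eef_rot: [-3.142, -0.0, -0.138]
wrist_force: [0.3, -0.0, -1.7]
finger_gap: 31.8
finger_force: 40.0
```

```bash
python3 - <<'E'
from h import *
c=shot('side'); t=shot('top')
A=cv2.resize(c['frame'][150:270,250:410],(800,600),interpolation=cv2.INTER_CUBIC); cv2.imwrite('pics/hold_s.png',A)
H=hsv(c); r=((H[...,0]<8)|(H[...,0]>170))&(H[...,1]>130); m=np.zeros_like(r); m[150:270,280:380]=r[150:270,280:380]
for k in blobs(m,5): print(k.reshape(-1,2).mean(0),cv2.contourArea(k),depth(c,[k.reshape(-1,2).mean(0)]))
H=hsv(t); r=((H[...,0]<8)|(H[...,0]>170))&(H[...,1]>110); m=np.zeros_like(r); m[150:240,290:370]=r[150:240,290:370]
for k in blobs(m,3): print('top',k.reshape(-1,2).mean(0),cv2.contourArea(k),onplane(t,[k.reshape(-1,2).mean(0)],90))
print(go(553.1,-54.5,81.5,-0.14),manip.read_state()['eef_pos'],manip.read_state()['finger_gap'])
E
```

```text
[333.30769231 206.5       ] 29.0 [[482.47604899 -48.3032586   94.73710172]]
[321.37704918 163.42622951] 103.5 [[557.28162945 226.92989306   7.63059809]]
([np.float64(-0.0007), np.float64(0.0007), np.float64(0.0005), np.float64(0.002)], 'j6 end 1.61') [553.86746406 -53.95061418  81.99463333] 31.878396156810282
```

View pics/hold_s.png

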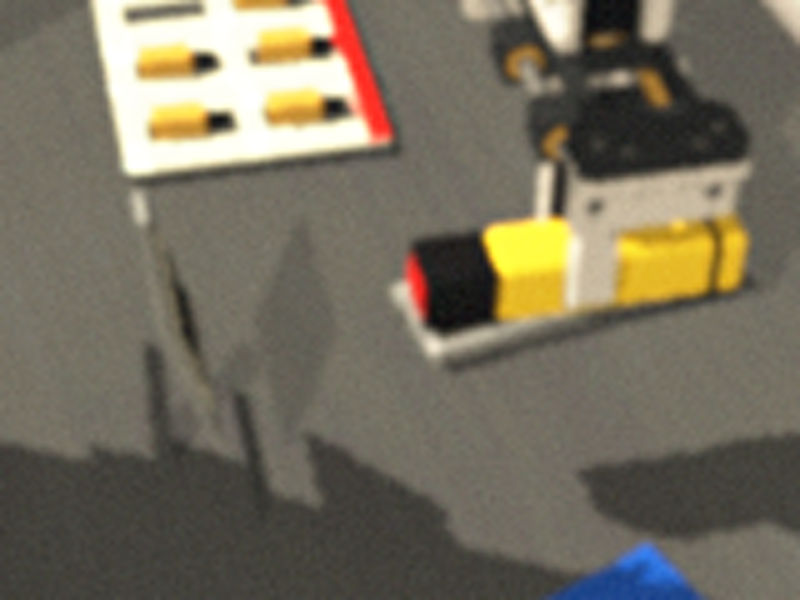

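The side crop shows the scanner held level in the fingers, its red window at crop (418,283) facing the label plate at crop (178,290). Now I hold it steady.

Call:
move_arm --pt "-0.0007 0.0006 0 0.002" --pt "-0.0007 0.0006 0 0.002" --pt "-0.0007 0.0006 0 0.002" --pt "-0.0007 0.0006 0 0.002" --pt "-0.0007 0.0006 0 0.002" --pt "-0.0007 0.0006 0 0.002" --pt "-0.0007 0.0006 0 0.002" --pt "-0.0007 0.0006 0 0.002" --pt "-0.0007 0.0006 0 0.002" --pt "-0.0007 0.0006 0 0.002" --pt "-0.0007 0.0006 0 0.002" --pt "-0.0007 0.0006 0 0.002"

```text
clock: 42.3
eef_pos: [552.9, -54.9, 82.0]
eef_rot: [3.142, 0.0, -0.141]
wrist_force: [0.3, -0.4, -1.3]
finger_gap: 31.3
finger_force: 40.0
```

Call:
move_arm --pt "0 0 0 0" --pt "0 0 0 0" --pt "0 0 0 0" --pt "0 0 0 0" --pt "0 0 0 0" --pt "0 0 0 0" --pt "0 0 0 0" --pt "0 0 0 0" --pt "0 0 0 0" --pt "0 0 0 0" --pt "0 0 0 0" --pt "0 0 0 0"

```text
clock: 43.5
eef_pos: [552.9, -54.9, 82.0]
eef_rot: [3.142, 0.0, -0.142]
wrist_force: [0.9, -0.4, -1.4]
finger_gap: 31.7
finger_force: 40.0
```

Call:
move_arm --pt "0 0 0 0" --pt "0 0 0 0" --pt "0 0 0 0" --pt "0 0 0 0" --pt "0 0 0 0" --pt "0 0 0 0" --pt "0 0 0 0" --pt "0 0 0 0" --pt "0 0 0 0" --pt "0 0 0 0" --pt "0 0 0 0" --pt "0 0 0 0"

```text
clock: 44.7
eef_pos: [552.9, -54.9, 82.1]
eef_rot: [3.142, 0.0, -0.141]
wrist_force: [-0.4, 0.2, -1.2]
finger_gap: 31.8
finger_force: 40.0
```

```bash
python3 - <<'E'
from h import *
c=shot('side'); cs=[c]
H=hsv(c); r=((H[...,0]<8)|(H[...,0]>170))&(H[...,1]>130); m=np.zeros_like(r); m[190:230,320:350]=r[190:230,320:350]
v,u=np.nonzero(m); P=depth(c,np.c_[u,v]); print('window',np.median(P,0),P.min(0),P.max(0),len(P))
# scanner long axis from side depth: yellow top face
y=(H[...,0]>16)&(H[...,0]<36)&(H[...,1]>110)&(H[...,2]>110); m=np.zeros_like(y); m[185:220,340:402]=y[185:220,340:402]
v,u=np.nonzero(m); P=depth(c,np.c_[u,v]); print('yellow',P.min(0),P.max(0))
s=P[(P[:,2]>98)&(P[:,2]<112)]; print('top z vs x slope',np.polyfit(s[:,0],s[:,2],1),len(s)); 
# plate pts in side view
px=np.array([(u,v) for u in range(276,296) for v in range(185,235)]); P=depth(c,px); s=P[(P[:,2]>60)&(P[:,2]<128)&(abs(P[:,0]-375)<25)&(abs(P[:,1]+30)<60)]
print('plate pts side',len(s), s[abs(s[:,2]-90)<12].mean(0) if len(s) else '')
f=np.load('plane.npy'); s=s[abs(s[:,2]-90)<15]; print(np.median(s[:,0]-(f[0]*s[:,1]+f[1]*s[:,2]+f[2])))
print(go(592,18.5,81.5,0.028),manip.read_state()['eef_pos'])
E
```

```text
window [481.77169374 -50.10554942  93.43537585] [ 227.04684704 -648.73024069   -2.10487629] [525.55234357  69.39384539 678.84510936] 40
yellow [ 227.04684704 -648.73024069   -3.68268907] [703.1592611   82.64856298 678.84510936]
top z vs x slope [-2.92011246e-03  1.05775461e+02] 370
plate pts side 266 [377.01243524 -45.66893656  90.08921265]
0.31713763868742717
([np.float64(0.0284), np.float64(-0.0782), np.float64(0.0005), np.float64(-0.169)], 'j6 end 1.57') [552.89907744 -54.94962622  82.04883185]
```

Call:
move_arm --pt "0.007 -0.02 0 -0.04" --pt "0.014 -0.04 0 -0.08" --pt "0.021 -0.058 0 -0.12" --pt "0.026 -0.072 0 -0.15" --pt "0.0284 -0.0782 0 -0.169" --pt "0.0284 -0.0782 0 -0.169" --pt "0.0284 -0.0782 0.02 -0.169" --pt "0.0284 -0.0782 0.04 -0.169" --pt "0.0284 -0.0782 0.052 -0.169" --pt "0.0284 -0.0782 0.052 -0.169" --pt "0.0284 -0.0782 0.052 -0.169" --pt "0.0284 -0.0782 0.052 -0.169"

```text
clock: 45.95
eef_pos: [592.6, 18.3, 31.1]
eef_rot: [3.141, -0.002, 0.027]
wrist_force: [-0.1, -0.8, -1.8]
finger_gap: 31.7
finger_force: 40.0
```

```bash
python3 - <<'E'
from h import *
print(go(591.8,18.5,12,0.028),manip.read_state()['eef_pos'],manip.read_state()['finger_gap'])
c=shot('side'); cv2.imwrite('pics/low.png',cv2.resize(c['frame'][150:240,310:430],(800,600),interpolation=cv2.INTER_CUBIC))
E
```

```text
([np.float64(-0.0008), np.float64(-0.0002), np.float64(0.0191), np.float64(-0.001)], 'j6 end 1.57') [592.5777441   18.30204668  31.11293435] 31.7005825152903
```

View pics/low.png

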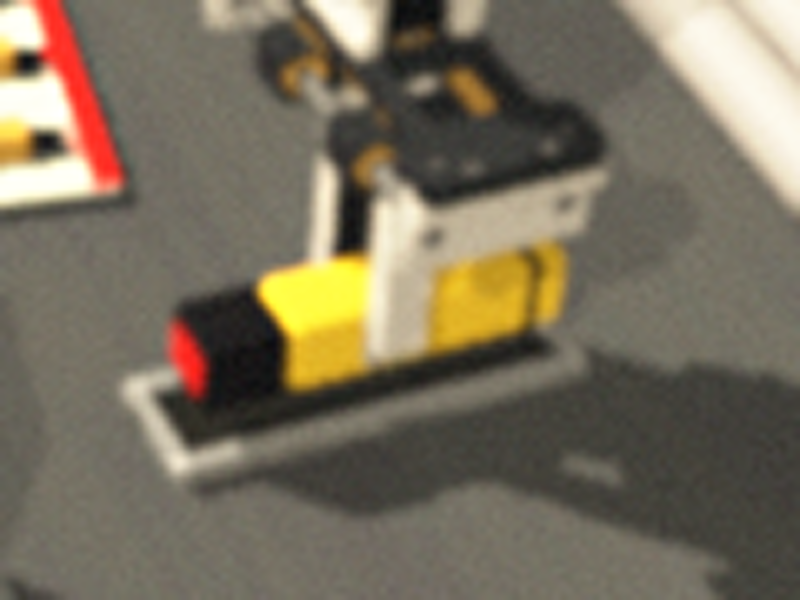

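The scanner at crop (370,330) hovers level and parallel over its rest, ready to be lowered.

Call:
move_arm --pt "-0.0004 0 0.006 0" --pt "-0.0004 0 0.012 0" --pt "-0.0004 0 0.016 0" --pt "-0.0004 0 0.018 0" --pt "-0.0004 0 0.0185 0" --pt "-0.0004 0 0.0185 0" --pt "-0.0004 0 0.0185 0"

```text
clock: 46.7
eef_pos: [591.7, 18.5, 11.6]
eef_rot: [3.142, -0.0, 0.027]
wrist_force: [-0.5, -0.6, -1.0]
finger_gap: 31.7
finger_force: 40.0
```

Call:
move_arm --pt "0 0 0 0" --pt "0 0 0 0" --pt "0 0 0 0" --pt "0 0 0 0" --jaw 0.06

```text
clock: 47.1
eef_pos: [591.7, 18.5, 11.7]
eef_rot: [3.142, -0.0, 0.028]
wrist_force: [0.6, -0.2, -0.6]
finger_gap: 58.5
finger_force: 0.0
```

Call:
move_arm --pt "0 0 -0.02 0" --pt "0 0 -0.06 0" --pt "0 0 -0.11 0" --pt "0 0 -0.16 0" --pt "0 0 -0.2 0" --pt "-0.05 -0.05 -0.2 0" --pt "-0.1 -0.1 -0.2 0" --pt "-0.1 -0.15 -0.2 0" --pt "-0.1 -0.2 -0.2 0" --pt "-0.1 -0.2 -0.2 0" --pt "-0.1 -0.2 -0.2 0"

```text
clock: 48.2
eef_pos: [485.1, 218.8, 211.7]
eef_rot: [-3.141, -0.0, 0.031]
wrist_force: [1.0, -0.5, -0.2]
finger_gap: 59.9
finger_force: 0.0
```

```bash
python3 - <<'E'
from h import *
c=shot('side'); t=shot('top')
print(getlatches(t,(375,145,470,222)))
W=np.zeros((480,800,3),np.uint8); W[:]=0
W[:,:560]=cv2.resize(c['frame'][130:250,260:400],(560,480),interpolation=cv2.INTER_CUBIC)
W[:480,560:]=cv2.resize(t['frame'][110:210,285:335],(240,480),interpolation=cv2.INTER_CUBIC)
cv2.imwrite('pics/fin.png',W)
p=[[310,u] for u in range(125,185,8)]; print(depth(t,p)[:,2].round(0))
E
```

```text
[]
[37. 36. 39. 38. 38. 35. 35.  5.]
```

View pics/fin.png

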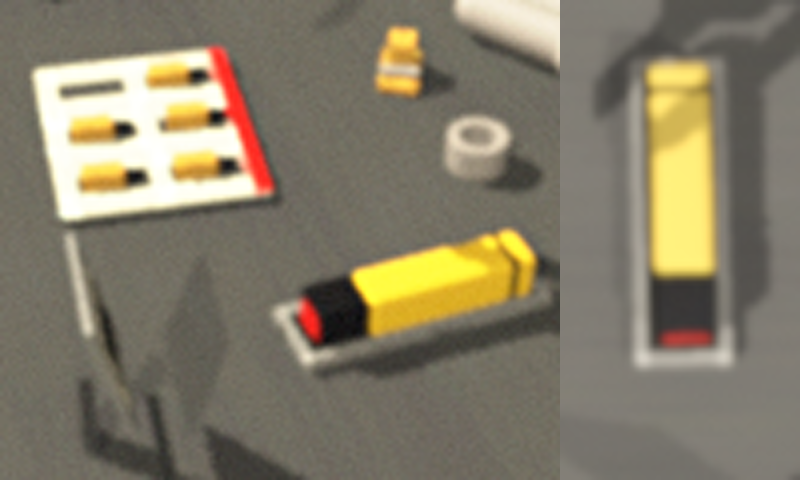

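The final view shows five latches in their nests with noses to the stripe, and the tray empty. The scanner lies flat in its rest (top at about 36 mm), and the bush and catch are undisturbed. Handing in.

```bash
python3 -c "
from cell import manip
print(manip.sign_off())"
```

```text
the job is handed in; nothing more can be done
None
```

I loaded all five latches flat in the small aluminium carrier with noses to the red stripe, then held the scanner about 10 cm from the label for over two seconds (level, so not matching the plate's 15° lean, because the tool cannot tilt), laid it flat in its rest, and handed the job in at about 48 s on the robot's clock.

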